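Part two hooked-together S-hooks and put them away singly

TASK

Two black S-hooks for the bunk rail are lying on the desk hooked into one another. Work them apart there, without carrying them off linked together, and lay each one flat in a large compartment of its own in the white desk organiser, setting it down rather than dropping it. Leave everything else on the desk where it is.

Things in the scene. Friction and masses are not known exactly. Their poses are not given: they have to be found in the camera images.
- hook_a_mid (a point): Hook A: S-hook of round black coated 8 mm steel bar, 118 x 88 mm overall, 80 g. Point: middle of its straight 70 mm shank (centre of mass), about 9 mm above the desk at the start. x runs along the shank, z is square to the hook's flat; tilted about 0.25 rad at the start. Free of other things for 25 mm either side of the shank here.
- hook_b_mid (a point): Hook B, the same as A: middle of its shank, same axes. At the start 88 mm along A's x and 45 mm along A's y from A's middle, shanks parallel (same yaw). Freed, a hook lies flat on the desk, its middle 4 mm up, usually 10 to 15 mm from where it lay.
- hook_a_end (a point): Free end of A's caught curl. Shape in hook_a_mid's frame: the +x end curls to +y, a half circle of 20 mm radius on the bar's centre line about (35, 20) mm, then 14 mm straight back to the free end at (21, 40). The -x end is the same turned half a turn about z: about (-35, -20) mm. A's +x curl is caught in B's -x curl, each free end under the other's curl: lifting or pulling one straight brings both.
- hook_b_end (a point): Free end of B's caught curl, (-21, -40) mm from its middle; B is shaped as A. To part them: lift A 3 to 10 mm, turn it clockwise seen from above by about 0.9 rad about hook_a_turn (too little drags B along), which draws its free end from under B, then lift it away. B can be freed first just so, about hook_b_turn.
- hook_a_turn (a point): Point on hook A where the shank runs into the caught curl, 45 mm along A's +x from its middle: the point to turn A about.
- hook_b_turn (a point): The same on hook B, 45 mm along B's -x from its middle.
- organiser: White plastic desk organiser, standing firm on the desk: 221 x 265 mm (its x by y), origin at the centre of its underside; walls 3 mm thick and 45 mm high, floor 3 mm thick. Two large compartments side by side along y, each 170 mm (x) by 128 mm (y) inside; a narrow slot with pens along its +x side is not for the hooks.
- bin_left (a point): Centre of the floor (3 mm above the desk) of the large compartment on the organiser's +y side; axes are the organiser's.
- bin_right (a point): Centre of the floor of the large compartment on the organiser's -y side, 131 mm from the other.
- phone: Bystander: black phone lying face up, 74 x 158 x 9 mm; origin at the centre of its underside. Leave it alone.
- earbuds: Bystander: white earbud case, 48 x 60 x 24 mm; origin at the centre of its underside. Leave it alone.
- charger: Bystander: white plug-in charger block, 50 x 44 x 28 mm, prongs to +x; origin at the centre of its underside. Leave it alone.
- mouse: Bystander: white computer mouse, 108 x 62 x 36 mm; origin at the centre of its underside. Leave it alone.
- usb_stick: Bystander: black USB stick, 56 x 18 x 9 mm, steel plug to +x; origin at the centre of its underside. Leave it alone.
There are look-alikes about, which are no part of the job. What is shaped like the part that bears hook_b_mid but blue is not meant.

How it is judged:
By the outcome, as a careful person would: the job done as asked, in the order asked, and still so for the second after the job is handed in, with the robot touching nothing.
It also fails if it takes over 67 s, if anything falls off the work surface, if the arm or the gripper's body presses on something with over 40 N, if the wrist force passes 120 N, or if a joint passes its speed limit or range.

ROBOT

A 7-joint arm with a two-finger parallel gripper is mounted at the origin on the work surface. World frame = base frame: x ahead of the robot, y to its left, z up, the work surface at z = 0. Lengths are in m, angles in rad, forces in N, time in s.
With the tool pointing down it reaches from about 0.4 to 0.875 m from the base axis. Payload 19.3 kg.
Tool frame: the origin (TCP) lies between the finger pads; the fingertips stand 8 mm ahead of it and the grasp point (between the pads) lies 11 mm behind it; z points along the fingers, y is the line along which they close (so a half turn about z gives the same grasp; the last joint's range is limited). The gripper opens to 85 mm and grips with 20 to 120 N. Pads are 22 mm wide; open, the fingers measure 114 mm over their backs; the gripper's body (76 mm by 85 mm) begins 54 mm behind the grasp point. The pads swing forward as they close: fully open they stand 13 mm farther back than shut.
Start: joints at [-1.374, 0.521, -0.036, 1.599, 0.021, 1.021, -0.113], TCP at [0.165, 0.603, 0.239] pointing down, gripper open.
Joint ranges: [-2.91, 2.91], [-0.3, 2.13], [-1.5, 1.42], [0.17, 2.43], [-1.26, 4.41], [0.16, 1.93], [-2.52, 2.52]. Speed limits (rad/s): [1.89, 1.89, 2.39, 2.39, 3.01, 3.01, 3.01].

INTERFACE

Orientations are given as [roll, pitch, yaw] about the fixed x, y, z axes, in that order (R = Rz(yaw) Ry(pitch) Rx(roll)).
In Python, from rig import * gives the robot as it stands.
- The arm moves only by the tool play_rows, never from a script. Its argument "moves" is a list of rows, each a list of 7 numbers: the turn, a rotation vector about the tool's x, y, z in degrees, then the shift along the tool's x, y, z in m, then the opening in per cent of the stroke, from 0 (shut) to 100 (fully open). In form: [[rx, ry, rz, x, y, z, jaw], ...]. A call has exactly 8 rows; each row shifts and turns the commanded pose from where the row before left it, along the tool's axes as they then stand; what a row does not reach is not made up. A row lasts 1/12 s, in which the tool goes at most 41.7 mm and 7.16 degrees, less where a joint would pass 70% of its speed; a pose out of reach is approached as far as the arm can. A call is refused whole if a number of a shift passes 0.0417 or a number of a turn 7.16, either way. A call with a gripper value outside its range is refused whole. The fingers move at their own pace and stop on an object; "newtons" is the grip in N (left out, the last holds). Time passes only in rows, so rows that do not move let the fingers close, or fill a call up. It gives the time, the measured TCP pose, the force, the opening and the grip force at its end, in the units of the state.
- get_obs(): the state, without advancing time (a new reading comes with each control period).
- capture(name): name is "side" or "top" or "wrist"; returns a dict with "img" (384x512x3 uint8, blue, green, red), "K" (3x3 intrinsics, pixels), "xyz" and "attitude" of the camera in the world. Camera axes: x right, y up, looking along -z (the intrinsics and any distortion apply to the point x, -y, -z); pixel columns grow to the right and rows downward; lengths in m; the calibration is good to about 2 mm. The wrist camera is an equidistant fisheye: a pixel r from the principal point sees the ray r / f radians off the axis. A picture is of the moment at which its call begins. There is no depth.
- close_job(): hands the job in; it is judged then, once.
The state is a dict: "t": time; "joint_pos": joint angles; "joint_velocities": joint speeds; "effort": joint torques, N m; "tcp_pos": TCP position; "eef_rot": TCP orientation; "contact_force": force on the tool from outside, world axes, zero at the start; "ft_torque": the same for the moment, N m; "gripper_width": finger opening in m; "grasp_force": force on a finger pad.
Only numpy, scipy, OpenCV 4.12 (cv2) and the standard library are available. Lean on these libraries where they do the work, as an engineer would, in place of code of your own. Each camera call takes 0.05 s, during which the arm holds its last target. There are 200 camera calls.

## Working session

There is one attempt and no reset: what is moved stays moved. The work goes in short steps, Python scripts to look and compute and a tool call to move; the robot and the scene stay as the last step left them, time stands still between calls to the robot, and variables do not carry over. Pictures are saved under pics/ and viewed, at most 10 in all, crops included, and the job is handed in when it is done.

Besides the shell and the picture viewer there is one more tool, called after "Request:" as name(argument=value, ...), one argument or row to a line, values as JSON. play_rows: Moves the arm, as the interface text tells. Its arguments: {"type":"object","properties":{"moves":{"type":"array"},"newtons":{"type":"number"}},"required":["moves"]}

```bash
mkdir -p pics; ls; python3 - <<'E'
from rig import *
import cv2,numpy as np
o=get_obs();print(o)
for n in ["top","side"]:
    c=capture(n);cv2.imwrite(f"pics/{n}0.png",c["img"]);print(n,c["K"],c["xyz"],c["attitude"],[k for k in c])
    np.save(f"pics/{n}0.npy",c["img"])
E
```

```text
pics
{'t': 0.0, 'joint_pos': array([-1.3742149 ,  0.52202938, -0.0363139 ,  1.59998325,  0.02117444,
        1.02113169, -0.11279977]), 'joint_velocities': array([ 8.26548279e-04,  1.19474602e-03, -1.29595364e-03, -5.50282407e-04,
       -1.65409215e-05,  1.19831825e-03, -1.12033096e-03]), 'effort': array([ 8.35201754e-04, -9.27099681e+01,  1.98067591e+00, -3.69935524e+01,
        1.80401676e-02,  8.22871778e-03,  1.65792602e-05]), 'tcp_pos': array([0.16471684, 0.60256184, 0.23872517]), 'eef_rot': array([-3.14042706e+00,  6.92159684e-05,  2.87477600e+00]), 'contact_force': array([0.09279017, 0.02858724, 0.955131  ]), 'ft_torque': array([0.01696522, 0.00451268, 0.065366  ]), 'grasp_force': 0.0, 'gripper_width': 0.0856549806063724}
top [[472.28719834   0.         246.17737289]
 [  0.         472.28719834 194.40157337]
 [  0.           0.           1.        ]] [3.97009416e-01 9.52154072e-04 1.19578120e+00] [ 0.1449936   0.01130083 -1.55391581] ['img', 'K', 'xyz', 'attitude']
side [[479.2229141    0.         256.50910925]
 [  0.         479.2229141  199.35684667]
 [  0.           0.           1.        ]] [0.31912602 0.83116692 0.88679203] [ 0.78253056 -0.01560553 -2.83094327] ['img', 'K', 'xyz', 'attitude']
```

View pics/top0.png

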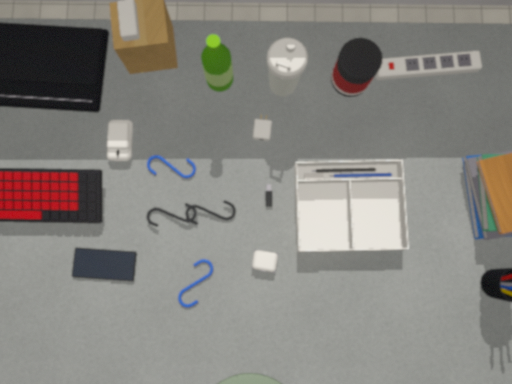

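View pics/side0.png

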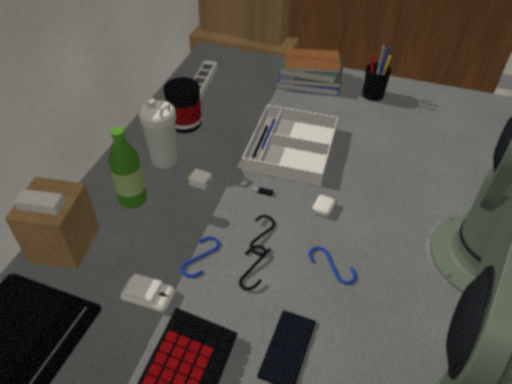

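The top picture shows the linked black hooks at about (148–235, 200–226). The blue look-alikes are above and below them, and the organiser is at (297–408, 160–250), with its pen slot on the upper side (+x). The side view agrees.

```bash
cat > h.py <<'E'
import numpy as np,cv2
from scipy.spatial.transform import Rotation as R
def ray(c,px,fish=False):
    px=np.atleast_2d(np.asarray(px,float));K=c["K"]
    u=(px-[K[0,2],K[1,2]])/[K[0,0],K[1,1]]
    if fish:
        r=np.linalg.norm(u,axis=1,keepdims=True)+1e-12
        d=np.c_[u/r*np.sin(r),np.cos(r)]
    else: d=np.c_[u,np.ones(len(u))]
    d=d*[1,-1,-1]
    return R.from_euler("xyz",c["attitude"]).apply(d)
def plane(c,px,z,fish=False):
    d=ray(c,px,fish);return c["xyz"]+d*((z-c["xyz"][2])/d[:,2])[:,None]
def proj(c,P,fish=False):
    q=R.from_euler("xyz",c["attitude"]).inv().apply(np.atleast_2d(P)-c["xyz"])*[1,-1,-1]
    K=c["K"]
    if fish:
        rho=np.hypot(q[:,0],q[:,1])+1e-12;th=np.arctan2(rho,q[:,2]);u=q[:,:2]/rho[:,None]*th[:,None]
    else: u=q[:,:2]/q[:,2:]
    return u*[K[0,0],K[1,1]]+[K[0,2],K[1,2]]
E
python3 - <<'E'
from rig import *
from h import *
c=capture("top");im=c["img"]
crop=cv2.resize(im[190:240,135:250],None,fx=6.9,fy=6.9,interpolation=cv2.INTER_CUBIC)
w=cv2.resize(im[150:260,285:420],None,fx=2,fy=2);crop=np.vstack([crop,np.zeros((w.shape[0],crop.shape[1],3),np.uint8)]);crop[-w.shape[0]:,:w.shape[1]]=w
cv2.imwrite("pics/crop.png",crop);print(crop.shape)
print(plane(c,[[165,210],[195,220],[195,207],[225,215],[148,215],[235,210]],.009)[:,:2].round(4))
# organiser rim outer corners, z=.045
m=((im.min(2)>170)*255).astype(np.uint8);m[:, :285]=0;m[:,420:]=0;m[:150]=0;m[265:]=0
m=cv2.morphologyEx(m,cv2.MORPH_CLOSE,np.ones((9,9)))
cs=max(cv2.findContours(m,0,2)[0],key=cv2.contourArea)
b=cv2.minAreaRect(cs);p=cv2.boxPoints(b);print(p)
P=plane(c,p,.045);print(P.round(4),P.mean(0),np.linalg.norm(np.diff(P,axis=0),axis=1))
E
```

```text
(565, 794, 3)
[[0.527  0.2222]
 [0.5028 0.1453]
 [0.5358 0.1464]
 [0.5167 0.0699]
 [0.5136 0.2647]
 [0.5298 0.0449]]
[[295.40717 160.73029]
 [407.11523 158.30185]
 [409.08643 248.97638]
 [297.37836 251.40482]]
[[ 0.6512 -0.1041  0.045 ]
 [ 0.6614 -0.3809  0.045 ]
 [ 0.4378 -0.3784  0.045 ]
 [ 0.4275 -0.1093  0.045 ]] [ 0.5444657  -0.24319154  0.045     ] [0.27693885 0.22362901 0.2693266 ]
```

View pics/crop.png

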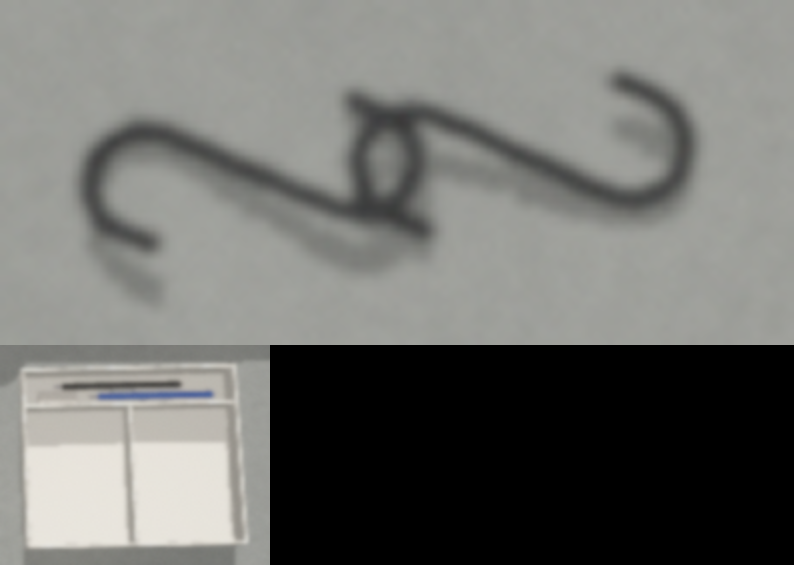

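The left hook ends at crop (155,245) and (350,100), and the right hook at (620,78) and (430,232). Turning the left hook would sweep it into the upper blue hook, so I'll free the right one first. It turns clockwise into open desk.

```bash
cat >> h.py <<'E'
def rows(p0,e0,p1,e1,n):
    "straight rows from pose to pose; shift in the frame before each turn"
    a=R.from_euler("xyz",e0);b=R.from_euler("xyz",e1)
    p=np.array(p0,float);r=a;out=[]
    for i in range(n):
        k=n-i
        d=r.inv().apply((np.array(p1)-p)/k);w=np.degrees((r.inv()*b).as_rotvec())/k
        row=np.r_[w.round(2),d.round(4)];out.append(row.tolist())
        p=p+r.apply(row[3:]);r=r*R.from_rotvec(row[:3],degrees=True)
    return out
E
python3 - <<'E'
from rig import *
from h import *
o=get_obs();P=np.pi
for r in rows(o["tcp_pos"],o["eef_rot"],[.515,.14,.19],[P,0,np.radians(68)],16):print(r)
E
```

```text
[-0.0, 0.0, 6.04, -0.0287, -0.0221, 0.0031]
[-0.0, 0.0, 6.04, -0.0309, -0.019, 0.0031]
[-0.0, 0.0, 6.05, -0.0327, -0.0156, 0.0031]
[-0.0, 0.0, 6.04, -0.0342, -0.0121, 0.0031]
[-0.0, 0.0, 6.05, -0.0353, -0.0084, 0.0031]
[-0.0, 0.0, 6.04, -0.036, -0.0046, 0.0031]
[-0.0, 0.0, 6.05, -0.0363, -0.0008, 0.0031]
[-0.0, 0.01, 6.04, -0.0361, 0.003, 0.0031]
[-0.0, 0.0, 6.05, -0.0356, 0.0068, 0.003]
[-0.0, 0.01, 6.04, -0.0347, 0.0105, 0.003]
[-0.0, 0.0, 6.05, -0.0334, 0.0141, 0.0031]
[-0.0, 0.01, 6.04, -0.0318, 0.0175, 0.003]
[-0.0, 0.01, 6.05, -0.0297, 0.0208, 0.003]
[-0.01, 0.0, 6.04, -0.0274, 0.0238, 0.0031]
[-0.0, 0.01, 6.05, -0.0248, 0.0265, 0.003]
[-0.01, 0.0, 6.04, -0.0218, 0.029, 0.0031]
```

Request:
play_rows(
  moves=[
    [0,0,6,-0.029,-0.022,0.003,60],
    [0,0,6,-0.031,-0.019,0.003,60],
    [0,0,6,-0.033,-0.016,0.003,60],
    [0,0,6,-0.034,-0.012,0.003,60],
    [0,0,6,-0.035,-0.008,0.003,60],
    [0,0,6,-0.036,-0.005,0.003,60],
    [0,0,6,-0.036,-0.001,0.003,60],
    [0,0,6,-0.036,0.003,0.003,60],
  ],
)

```text
t: 0.82
tcp_pos: [0.341, 0.3706, 0.2152]
eef_rot: [3.142, -0.0, 2.032]
contact_force: [0.6, 0.3, 0.2]
gripper_width: 0.0511
grasp_force: 0.0
```

Request:
play_rows(
  moves=[
    [0,0,6,-0.036,0.007,0.003,40],
    [0,0,6,-0.035,0.01,0.003,40],
    [0,0,6,-0.033,0.014,0.003,40],
    [0,0,6,-0.032,0.018,0.003,40],
    [0,0,6,-0.03,0.021,0.003,40],
    [0,0,6,-0.027,0.024,0.003,40],
    [0,0,6,-0.025,0.026,0.003,40],
    [0,0,6,-0.022,0.029,0.003,40],
  ],
)

```text
t: 1.48
tcp_pos: [0.5184, 0.1401, 0.1912]
eef_rot: [-3.142, -0.0, 1.194]
contact_force: [0.0, 0.2, -0.7]
gripper_width: 0.0344
grasp_force: 0.0
```

```bash
python3 - <<'E'
from rig import *
from h import *
o=get_obs();print(o["t"],o["tcp_pos"],o["eef_rot"],o["joint_pos"].round(2),o["gripper_width"])
s=capture("side");w=capture("wrist");print(w["K"],w["xyz"],w["attitude"])
import pickle;pickle.dump((s,w),open("cap1.pkl","wb"))
a=cv2.resize(w["img"],(800,600),interpolation=cv2.INTER_CUBIC)
cv2.imwrite("pics/wr1.png",a)
E
```

```text
1.4833 [0.51835622 0.14011722 0.19118678] [-3.14158449e+00 -8.25806590e-05  1.19435399e+00] [-0.71  0.48  0.45  1.9  -0.28  0.82 -0.48] 0.03441505438326176
[[297.31863964   0.         255.45397184]
 [  0.         297.31863964 186.88041616]
 [  0.           0.           1.        ]] [0.55057646 0.20470806 0.32538757] [-0.30541487 -0.00487077 -0.39106933]
```

View pics/wr1.png

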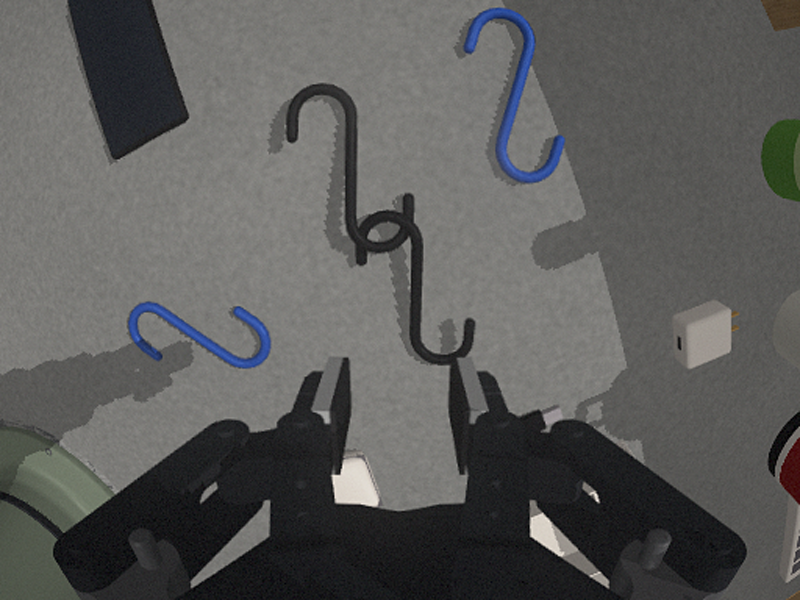

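The wrist view (at 800x600) shows the far hook's shank at x=351, y=110–218, and its free end at (292,137). The near hook's shank is at x=416, y=240–335, its outer end at (470,322) and its caught end at (361,262). I'll take a side crop to get heights and tilt.

```bash
python3 - <<'E'
import pickle,cv2
s,w=pickle.load(open("cap1.pkl","rb"))
c=cv2.resize(s["img"][205:300,225:290],None,fx=6,fy=6,interpolation=cv2.INTER_CUBIC);print(c.shape)
cv2.imwrite("pics/sc.png",c)
E
```

```text
(570, 390, 3)
```

View pics/sc.png

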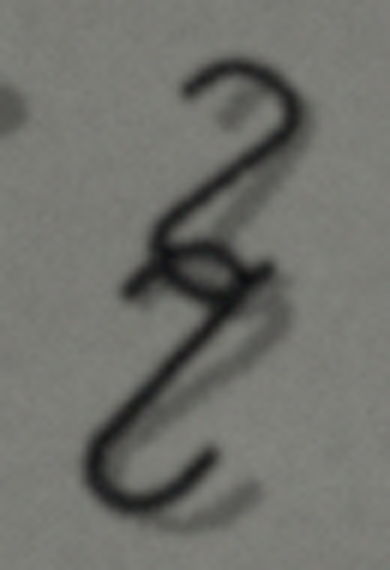

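The side crop shows hook B's ends at (187,95) and (268,268), and hook A's at (127,295) and (210,455). Each hook's middle is halfway between its two ends.

```bash
python3 - <<'E'
from h import *
import pickle
s,w=pickle.load(open("cap1.pkl","rb"))
def tri(a,b):
    pa=np.array(a)/1.5625;pb=np.array(b)/6+[225,205]
    d1=ray(w,pa,True)[0];d2=ray(s,pb)[0];d1/=np.linalg.norm(d1);d2/=np.linalg.norm(d2)
    k=np.linalg.lstsq(np.c_[d1,-d2],s["xyz"]-w["xyz"],rcond=None)[0]
    p,q=w["xyz"]+k[0]*d1,s["xyz"]+k[1]*d2
    return (p+q)/2,np.linalg.norm(p-q)
def shank(a,b):
    pa=ray(w,np.array(a)/1.5625,True);pb=ray(s,np.array(b)/6+[225,205])
    d=np.cross(np.cross(*pa),np.cross(*pb));return d/np.linalg.norm(d)
for n,e1,e2,sw,ss in [("B",[(470,323),(187,95)],[(361,261),(268,268)],[(416,245),(416,335)],[(180,210),(280,135)]),
                ("A",[(292,136),(210,455)],[(409,199),(127,295)],[(351,115),(351,215)],[(115,430),(225,315)])]:
    p,g=tri(*e1);q,h=tri(*e2);d=shank(sw,ss)
    print(n,"outer",p.round(4),round(g,4),"caught",q.round(4),round(h,4),"mid",((p+q)/2).round(4),"dist",np.linalg.norm(p-q).round(4),"shank",d.round(3),np.degrees(np.arctan2(d[1],d[0])))
    x=d; x=x if x[1]<0 else -x
    v=(p-q); y=v-x*(v@x); y/=np.linalg.norm(y); z=np.cross(x,y);print(" y",y.round(3),"z",z.round(3))
E
```

```text
B outer [0.5518 0.0693 0.0099] 0.0031 caught [0.4955 0.1412 0.0036] 0.0037 mid [0.5236 0.1052 0.0068] dist 0.0915 shank [-0.359 -0.916 -0.178] -111.37461902612193
 y [ 0.904 -0.388  0.178] z [-0.232 -0.097  0.968]
A outer [0.4885 0.2408 0.0157] 0.0042 caught [0.544  0.1693 0.0017] 0.0029 mid [0.5162 0.2051 0.0087] dist 0.0916 shank [-0.38  -0.918  0.115] -112.48355172520944
 y [-0.887  0.397  0.235] z [-0.261 -0.013 -0.965]
```

```bash
cat >> h.py <<'E'
def show(rs,j):
    for r in rs: print([round(v,1) for v in r[:3]]+[round(v,4) for v in r[3:]]+[j],end=", ")
    print()
E
python3 - <<'E'
from rig import *
from h import *
o=get_obs()
zb=np.array([-.232,-.06,.968]);zb/=np.linalg.norm(zb)   # mean tilt
zt=-zb;x=np.array([.362,.922,.175]);x-=zt*(x@zt);x/=np.linalg.norm(x);M=np.c_[x,np.cross(zt,x),zt]
e=R.from_matrix(M).as_euler("xyz");print(M.round(3),e)
g=np.array([.5236,.1052,.009])-.0055*zt
pre=g-.04*zt;print(g,pre)
show(rows(o["tcp_pos"],o["eef_rot"],pre,e,8),26)
print(o["joint_pos"])
E
```

```text
[[ 0.367  0.901  0.233]
 [ 0.919 -0.39   0.06 ]
 [ 0.145  0.192 -0.971]] [ 2.94663137 -0.14543304  1.19076136]
[0.52232044 0.10486908 0.01433884] [0.51301457 0.10246239 0.05316678]
[-1.4, 1.1, 0.1, -0.0042, 0.0007, 0.0172, 26], [-1.4, 1.1, 0.1, -0.0046, 0.0003, 0.0172, 26], [-1.4, 1.1, 0.1, -0.0049, -0.0001, 0.0171, 26], [-1.4, 1.1, 0.1, -0.0052, -0.0005, 0.017, 26], [-1.4, 1.1, 0.1, -0.0055, -0.0008, 0.0169, 26], [-1.4, 1.1, 0.1, -0.0058, -0.0013, 0.0167, 26], [-1.4, 1.1, 0.1, -0.0061, -0.0016, 0.0166, 26], [-1.4, 1.1, 0.1, -0.0064, -0.002, 0.0165, 26], 
[-0.70165455  0.48390164  0.45565216  1.89761073 -0.27948015  0.82242402
 -0.48210758]
```

Request:
play_rows(
  moves=[
    [-1.4,1.1,0.1,-0.004,0.001,0.017,26],
    [-1.4,1.1,0.1,-0.005,0,0.017,26],
    [-1.4,1.1,0.1,-0.005,0,0.017,26],
    [-1.4,1.1,0.1,-0.005,0,0.017,26],
    [-1.4,1.1,0.1,-0.0055,-0.001,0.017,26],
    [-1.4,1.1,0.1,-0.006,-0.001,0.017,26],
    [-1.4,1.1,0.1,-0.006,-0.002,0.017,26],
    [-1.4,1.1,0.1,-0.006,-0.002,0.0165,26],
  ],
)

```text
t: 2.25
tcp_pos: [0.5089, 0.1119, 0.0626]
eef_rot: [2.971, -0.143, 1.2]
contact_force: [-1.2, 0.2, -0.4]
gripper_width: 0.0221
grasp_force: 0.0
```

```bash
python3 - <<'E'
from rig import *
from h import *
o=get_obs();print(o["tcp_pos"],o["eef_rot"],o["gripper_width"],o["joint_pos"].round(2))
w=capture("wrist");
T=R.from_euler("xyz",o["eef_rot"])
def px(P): return proj(w,P,True)[0]*1.5625
zt=T.apply([0,0,1])
print("B mid px",px([.5236,.1052,.009]), "tips +-y", [px(o["tcp_pos"]+.008*zt+s*.011*T.apply([0,1,0])) for s in (1,-1)])
cv2.imwrite("pics/wr2.png",cv2.resize(w["img"],(800,600),interpolation=cv2.INTER_CUBIC)[100:])
g=np.array([.5223,.1049,.0143])
show(rows(o["tcp_pos"],o["eef_rot"],g,[2.94663137,-0.14543304,1.19076136],6),26)
E
```

```text
[0.50886976 0.11186308 0.06256271] [ 2.97081881 -0.14346264  1.19962858] 0.02208724788517859 [-0.49  0.59  0.21  2.19 -0.65  0.19 -0.08]
B mid px [413.88084634 346.33166478] tips +-y [array([430.13030389, 378.90399811]), array([366.60804538, 378.94881433])]
[-0.2, 0.0, 0.1, -0.0014, 0.0011, 0.0082, 26], [-0.2, 0.0, 0.1, -0.0014, 0.0011, 0.0082, 26], [-0.2, 0.0, 0.1, -0.0014, 0.0011, 0.0083, 26], [-0.2, 0.0, 0.1, -0.0014, 0.001, 0.0083, 26], [-0.2, 0.0, 0.1, -0.0014, 0.001, 0.0082, 26], [-0.2, 0.0, 0.1, -0.0015, 0.001, 0.0083, 26],
```

View pics/wr2.png

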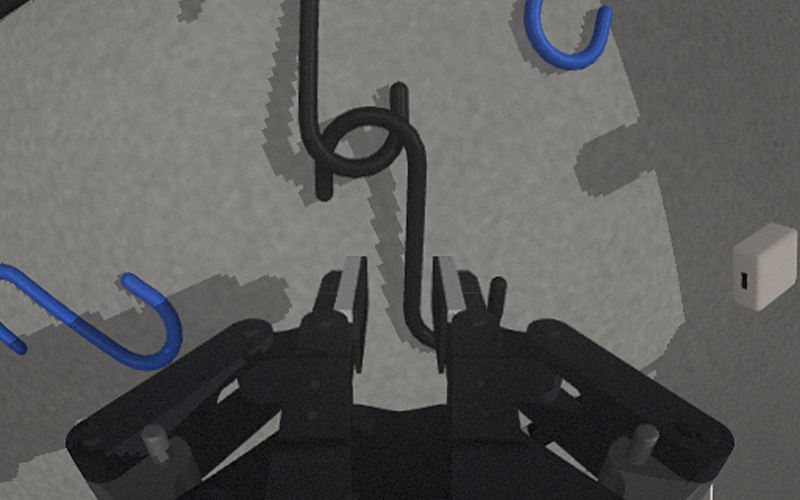

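The wrist shot shows hook B's shank at (415,250–420), just off the middle of the fingers. Leaning the tool to match B's tilt drives joint 6 to its limit. Hook A leans the other way, and its sweep clears the blue hook by about 25 mm and passes above it when lifted. I'll free A first.

```bash
python3 - <<'E'
from rig import *
from h import *
o=get_obs();print(o["tcp_pos"],o["eef_rot"],o["joint_pos"].round(2))
zt=-np.array([.257,.03,.965]);zt/=np.linalg.norm(zt);x=np.array([.37,.918,-.145]);x-=zt*(x@zt);x/=np.linalg.norm(x)
M=np.c_[x,np.cross(zt,x),zt];e=R.from_matrix(M).as_euler("xyz");print(M.round(3),e)
g=np.array([.5162,.2051,.009])-.0055*zt;pre=g-.04*zt;print(g,pre)
show(rows(o["tcp_pos"],o["eef_rot"],pre,e,8),26)
E
```

```text
[0.50901099 0.11285372 0.06252066] [ 2.97250197 -0.14636788  1.1990942 ] [-0.49  0.59  0.21  2.19 -0.68  0.19 -0.05]
[[ 0.374  0.891 -0.257]
 [ 0.918 -0.395 -0.03 ]
 [-0.128 -0.225 -0.966]] [-2.91273413  0.12861166  1.18369544]
[0.51761479 0.20526515 0.01431235] [0.52790419 0.20646625 0.05294764]
[2.8, -2.0, 0.2, 0.0115, -0.0025, 0.0025, 26], [2.8, -2.0, 0.2, 0.0115, -0.0024, 0.0022, 26], [2.8, -2.0, 0.2, 0.0116, -0.0024, 0.002, 26], [2.8, -2.0, 0.2, 0.0117, -0.0023, 0.0017, 26], [2.8, -2.0, 0.2, 0.0117, -0.0023, 0.0014, 26], [2.8, -2.0, 0.2, 0.0117, -0.0022, 0.0011, 26], [2.8, -2.0, 0.2, 0.0118, -0.0022, 0.0008, 26], [2.8, -2.0, 0.2, 0.0117, -0.0022, 0.0004, 26],
```

Request:
play_rows(
  moves=[
    [2.8,-2,0.2,0.0115,-0.0025,0.0025,26],
    [2.8,-2,0.2,0.0115,-0.0025,0.002,26],
    [2.8,-2,0.2,0.0115,-0.0025,0.002,26],
    [2.8,-2,0.2,0.0115,-0.0025,0.0015,26],
    [2.8,-2,0.2,0.012,-0.002,0.0015,26],
    [2.8,-2,0.2,0.012,-0.002,0.001,26],
    [2.8,-2,0.2,0.012,-0.002,0.001,26],
    [2.8,-2,0.2,0.012,-0.002,0.0005,26],
  ],
)

```text
t: 2.97
tcp_pos: [0.5305, 0.2078, 0.0554]
eef_rot: [-2.919, 0.138, 1.18]
contact_force: [-0.4, 0.5, -0.4]
gripper_width: 0.0222
grasp_force: 0.0
```

```bash
python3 - <<'E'
from rig import *
from h import *
o=get_obs();print(o["tcp_pos"],o["eef_rot"],o["joint_pos"].round(2))
w=capture("wrist");im=w["img"];m=(im.max(2)<75)
P=plane(w,[[0,0]],.009,True)
# shank column in a band of rows ahead of the fingers, back-projected at z=.009
a=proj(w,[.5162,.2051,.009],True)[0];print("mid px",a)
for r in range(150,int(a[1])+30,12):
    row=np.flatnonzero(m[r]);seg=np.split(row,np.flatnonzero(np.diff(row)>1)+1)
    print(r,[(s[0],s[-1]) for s in seg if 3<len(s)])
g=np.array([.5176,.2053,.0143]);e=[-2.91273413,0.12861166,1.18369544]
show(rows(o["tcp_pos"],o["eef_rot"],g,e,6),26)
T=R.from_euler("xyz",o["eef_rot"]);print("mid in tool",T.inv().apply(np.array([.5162,.2051,.009])-o["tcp_pos"]))
E
```

```text
[0.53054117 0.20775343 0.05542315] [-2.91914865  0.13774497  1.18017026] [-0.74  0.87  0.48  1.67 -0.5   1.   -0.43]
mid px [252.56474753 216.00856327]
150 [(np.int64(43), np.int64(100)), (np.int64(186), np.int64(199)), (np.int64(243), np.int64(256))]
162 [(np.int64(49), np.int64(78)), (np.int64(185), np.int64(196)), (np.int64(247), np.int64(259))]
174 [(np.int64(185), np.int64(196)), (np.int64(247), np.int64(258))]
186 [(np.int64(187), np.int64(196)), (np.int64(247), np.int64(258))]
198 [(np.int64(247), np.int64(258))]
210 [(np.int64(247), np.int64(258))]
222 [(np.int64(247), np.int64(258))]
234 [(np.int64(230), np.int64(234)), (np.int64(247), np.int64(258)), (np.int64(277), np.int64(281))]
[0.1, 0.1, -0.1, -0.0002, -0.0003, 0.0072, 26], [0.1, 0.1, -0.1, -0.0003, -0.0002, 0.0072, 26], [0.1, 0.1, -0.1, -0.0003, -0.0002, 0.0072, 26], [0.1, 0.1, -0.1, -0.0003, -0.0003, 0.0072, 26], [0.1, 0.1, -0.1, -0.0003, -0.0002, 0.0072, 26], [0.1, 0.1, -0.1, -0.0002, -0.0002, 0.0071, 26], 
mid in tool [-0.00146489 -0.00156435  0.04861302]
```

Request:
play_rows(
  moves=[
    [0.1,0.1,0,-0.0003,-0.0003,0.009,26],
    [0.1,0.1,0,-0.0003,-0.0003,0.009,26],
    [0.1,0.1,0,-0.0003,-0.0003,0.009,26],
    [0.1,0.1,0,-0.0003,-0.0003,0.008,26],
    [0,0,0,0,0,0.005,26],
    [0,0,0,0,0,0.002,26],
    [0,0,0,0,0,0,26],
    [0,0,0,0,0,0,26],
  ],
  newtons=60,
)

```text
t: 3.68
tcp_pos: [0.5184, 0.2054, 0.0148]
eef_rot: [-2.913, 0.126, 1.178]
contact_force: [0.3, 0.2, 0.5]
gripper_width: 0.0222
grasp_force: 0.0
```

Request:
play_rows(
  moves=[
    [0,0,0,0,0,0,15],
    [0,0,0,0,0,0,0],
    [0,0,0,0,0,0,0],
    [0,0,0,0,0,0,0],
    [0,0,0,0,0,0,0],
    [0,0,0,0,0,0,0],
    [0,0,0,0,0,0,0],
    [0,0,0,0,0,0,0],
  ],
  newtons=60,
)

```text
t: 4.35
tcp_pos: [0.5185, 0.2055, 0.0149]
eef_rot: [-2.913, 0.125, 1.178]
contact_force: [-0.3, 0.3, 6.0]
gripper_width: 0.0044
grasp_force: 59.0
```

```bash
python3 - <<'E'
from rig import *
from h import *
o=get_obs();print(o["tcp_pos"],o["eef_rot"],o["joint_pos"].round(2),o["contact_force"],o["gripper_width"],o["grasp_force"])
p=o["tcp_pos"];T=R.from_euler("xyz",o["eef_rot"])
mid=p+T.apply([0,0,.0055]);piv=mid-.045*T.apply([1,0,0]);print(mid,piv)
def seq(ts):
    P,Q=p,T
    out=[]
    for a,dz in ts:
        W=R.from_euler("z",-a,degrees=True);p1=piv+W.apply(p-piv)+[0,0,dz];T1=W*T
        out+=rows(P,Q.as_euler("xyz"),p1,T1.as_euler("xyz"),1);P,Q=p1,T1
    show(out,0)
seq([(0,.004),(0,.008)]+[(6*i,.008) for i in range(1,7)])
seq([(6*i,.008) for i in range(7,10)])
E
```

```text
[0.51850897 0.20551477 0.01489397] [-2.91323367  0.12528943  1.17783971] [-0.72  0.91  0.44  1.71 -0.54  0.91 -0.39] [-0.34664321  0.34402832  5.9633741 ] 0.0044342642145548715 59.04656231403351
[0.51710243 0.20537312 0.00957875] [0.50000604 0.16412882 0.01520204]
[0.0, -0.0, 0.0, -0.0005, -0.0009, -0.0039, 0], [0.0, 0.0, 0.0, -0.0005, -0.0009, -0.0039, 0], [0.8, 1.4, 5.8, -0.0004, 0.0046, -0.001, 0], [0.8, 1.4, 5.8, -0.0004, 0.0046, -0.001, 0], [0.8, 1.4, 5.8, -0.0004, 0.0046, -0.001, 0], [0.8, 1.4, 5.8, -0.0004, 0.0046, -0.001, 0], [0.8, 1.4, 5.8, -0.0004, 0.0046, -0.001, 0], [0.8, 1.4, 5.8, -0.0004, 0.0046, -0.001, 0], 
[5.2, 9.4, 40.6, -0.0134, 0.0278, -0.013, 0], [0.8, 1.4, 5.8, -0.0004, 0.0046, -0.001, 0], [0.8, 1.4, 5.8, -0.0004, 0.0046, -0.001, 0],
```

The 4.4 mm opening and the 6 N upward push mean the pads are on the upper half of the bar. I'll reopen and regrip deeper.

Request:
play_rows(
  moves=[
    [0,0,0,0,0,0,26],
    [0,0,0,0,0,0,26],
    [0,0,0,0,0,0,26],
    [0,0,0,0,0,0.001,26],
    [0,0,0,0,0,0.002,26],
    [0,0,0,0,0,0.0015,26],
    [0,0,0,0,0,0,26],
    [0,0,0,0,0,0,26],
  ],
  newtons=60,
)

```text
t: 5.02
tcp_pos: [0.5179, 0.2054, 0.0114]
eef_rot: [-2.914, 0.124, 1.178]
contact_force: [-1.2, -1.1, 24.2]
gripper_width: 0.0219
grasp_force: 11.9
```

Request:
play_rows(
  moves=[
    [0,0,0,0,0,0,15],
    [0,0,0,0,0,0,0],
    [0,0,0,0,0,0,0],
    [0,0,0,0,0,0,0],
    [0,0,0,0,0,0,0],
    [0,0,0,0,0,0,0],
    [0,0,0,0,0,0,0],
    [0,0,0,0,0,0,0],
  ],
  newtons=60,
)

```text
t: 5.68
tcp_pos: [0.5179, 0.2053, 0.0107]
eef_rot: [-2.914, 0.125, 1.178]
contact_force: [2.4, -1.2, 9.6]
gripper_width: 0.0053
grasp_force: 60.1
```

Request:
play_rows(
  moves=[
    [0,0,0,0,0,-0.001,0],
    [0,0,0,0,-0.0005,-0.002,0],
    [0,0,0,-0.0005,-0.0005,-0.002,0],
    [0,0,0,-0.0005,-0.0005,-0.002,0],
    [0,0,0,0,0,0,0],
    [0,0,0,0,0,0,0],
    [0,0,0,0,0,0,0],
    [0,0,0,0,0,0,0],
  ],
  newtons=60,
)

```text
t: 6.35
tcp_pos: [0.517, 0.2052, 0.0174]
eef_rot: [-2.913, 0.126, 1.178]
contact_force: [-0.8, 0.3, -1.8]
gripper_width: 0.0054
grasp_force: 58.7
```

```bash
python3 - <<'E'
from rig import *
from h import *
o=get_obs();print(o["tcp_pos"],o["eef_rot"],o["joint_pos"].round(2),o["contact_force"],o["gripper_width"],o["grasp_force"])
w=capture("wrist");s=capture("side")
a=cv2.resize(w["img"][60:300,100:420],(640,480),interpolation=cv2.INTER_CUBIC)
cv2.imwrite("pics/wr3.png",a)
p=o["tcp_pos"];T=R.from_euler("xyz",o["eef_rot"])
piv=p+T.apply([-.045,0,.0045])
def seq(ts,P,Q):
    out=[]
    for a,dz in ts:
        W=R.from_euler("z",-a,degrees=True);p1=piv+W.apply(p-piv)+[0,0,dz];T1=W*T
        out+=rows(P,Q.as_euler("xyz"),p1,T1.as_euler("xyz"),1);P,Q=p1,T1
    show(out,0)
seq([(6.5*i,0) for i in range(1,9)],p,T)
E
```

```text
[0.51704224 0.20522622 0.01735376] [-2.91259949  0.12584383  1.178048  ] [-0.72  0.91  0.44  1.71 -0.54  0.92 -0.39] [-0.80855962  0.29110496 -1.83391511] 0.005423076859370093 58.672465682029724
[0.8, 1.5, 6.3, -0.0004, 0.005, -0.0011, 0], [0.8, 1.5, 6.3, -0.0004, 0.005, -0.0011, 0], [0.8, 1.5, 6.3, -0.0004, 0.005, -0.0011, 0], [0.8, 1.5, 6.3, -0.0004, 0.005, -0.0011, 0], [0.8, 1.5, 6.3, -0.0004, 0.005, -0.0011, 0], [0.8, 1.5, 6.3, -0.0004, 0.005, -0.0011, 0], [0.8, 1.5, 6.3, -0.0004, 0.005, -0.0011, 0], [0.8, 1.5, 6.3, -0.0004, 0.005, -0.0011, 0],
```

View pics/wr3.png

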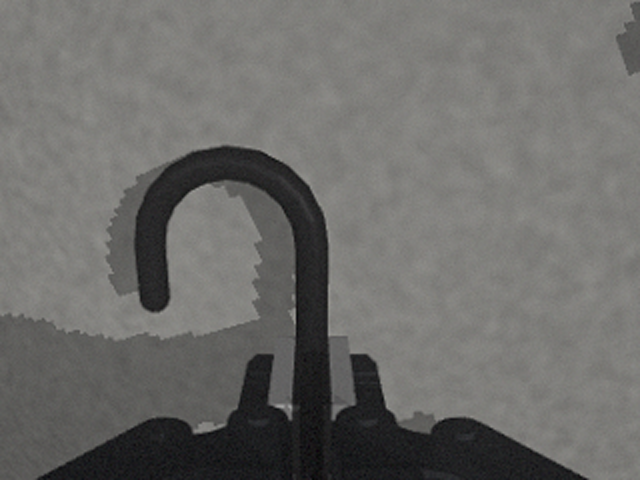

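The hook's bar is firmly held between the pads at (312,370) and clear of the desk. Now the slow clockwise turn about the turn point.

Request:
play_rows(
  moves=[
    [0.4,0.75,3.2,-0.0001,0.0025,-0.0006,0],
    [0.4,0.75,3.2,-0.0001,0.0025,-0.0006,0],
    [0.4,0.75,3.2,-0.0001,0.0025,-0.0006,0],
    [0.4,0.75,3.2,-0.0001,0.0025,-0.0006,0],
    [0.4,0.75,3.2,-0.0001,0.0025,-0.0006,0],
    [0.4,0.75,3.2,-0.0001,0.0025,-0.0006,0],
    [0.4,0.75,3.2,-0.0001,0.0025,-0.0006,0],
    [0.4,0.75,3.2,-0.0001,0.0025,-0.0006,0],
  ],
)

```text
t: 7.12
tcp_pos: [0.5337, 0.193, 0.0176]
eef_rot: [-2.915, 0.125, 0.713]
contact_force: [-0.1, -0.4, -0.7]
gripper_width: 0.005
grasp_force: 58.8
```

Request:
play_rows(
  moves=[
    [0.4,0.75,3.2,-0.0001,0.0025,-0.0006,0],
    [0.4,0.75,3.2,-0.0001,0.0025,-0.0006,0],
    [0.4,0.75,3.2,-0.0001,0.0025,-0.0006,0],
    [0.4,0.75,3.2,-0.0001,0.0025,-0.0006,0],
    [0.4,0.75,3.2,-0.0001,0.0025,-0.0006,0],
    [0.4,0.75,3.2,-0.0001,0.0025,-0.0006,0],
    [0.4,0.75,3.2,-0.0001,0.0025,-0.0006,0],
    [0.4,0.75,3.2,-0.0001,0.0025,-0.0006,0],
  ],
)

```text
t: 7.78
tcp_pos: [0.543, 0.1749, 0.018]
eef_rot: [-2.916, 0.123, 0.25]
contact_force: [0.6, -0.1, -0.9]
gripper_width: 0.0051
grasp_force: 58.9
```

```bash
python3 - <<'E'
from rig import *
from h import *
o=get_obs();print(o["t"],o["tcp_pos"],o["eef_rot"],o["joint_pos"].round(2),o["contact_force"],o["gripper_width"],o["grasp_force"])
s=capture("side");t=capture("top")
a=cv2.resize(s["img"][205:300,205:300],(500,500),interpolation=cv2.INTER_CUBIC)
b=cv2.resize(t["img"][160:260,135:195],(300,500),interpolation=cv2.INTER_CUBIC)
cv2.imwrite("pics/st4.png",np.hstack([a,b]))
print("up 30mm rows:",R.from_euler("xyz",o["eef_rot"]).inv().apply([0,0,.005]).round(4))
E
```

```text
7.7833 [0.54302732 0.17486544 0.01797568] [-2.91592134  0.1227805   0.25019038] [-0.64  0.91  0.55  1.8  -0.89  0.89 -0.88] [ 0.63734747 -0.06769987 -0.86679117] 0.005084595649288257 58.915215371525846
up 30mm rows: [-0.0006 -0.0011 -0.0048]
```

View pics/st4.png

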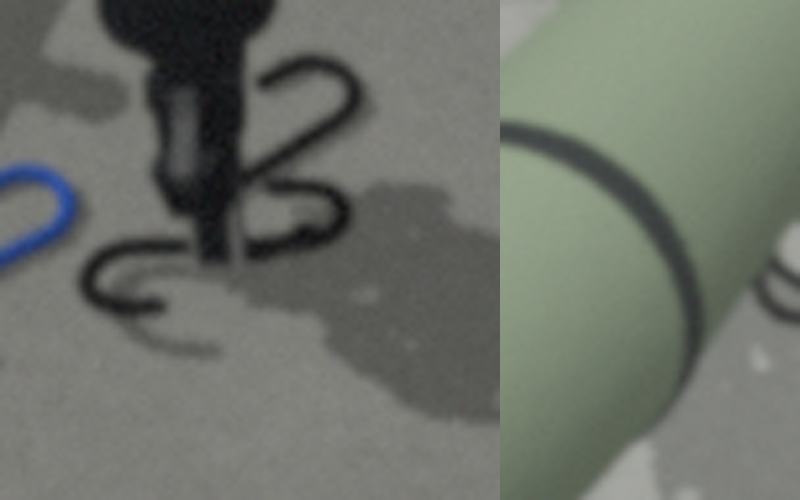

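The side view shows A turned, its curl open at (265–350,185–240), with B behind it. The vertical load of 0.9 N matches one hook's weight. I'll lift straight up and check.

Request:
play_rows(
  moves=[
    [0,0,0,-0.0004,-0.0007,-0.003,0],
    [0,0,0,-0.0004,-0.0007,-0.003,0],
    [0,0,0,-0.0006,-0.001,-0.0045,0],
    [0,0,0,-0.0006,-0.0011,-0.005,0],
    [0,0,0,-0.0006,-0.0011,-0.005,0],
    [0,0,0,-0.0006,-0.0011,-0.005,0],
    [0,0,0,-0.0006,-0.0011,-0.005,0],
    [0,0,0,-0.0006,-0.0011,-0.005,0],
  ],
)

```text
t: 8.55
tcp_pos: [0.5431, 0.1749, 0.0553]
eef_rot: [-2.916, 0.123, 0.253]
contact_force: [-0.5, 0.7, -0.5]
gripper_width: 0.0052
grasp_force: 58.8
```

```bash
python3 - <<'E'
from rig import *
from h import *
o=get_obs();print(o["t"],o["tcp_pos"],o["eef_rot"],o["contact_force"],o["gripper_width"],o["grasp_force"])
s=capture("side");w=capture("wrist")
a=cv2.resize(s["img"][180:300,205:285],(400,600),interpolation=cv2.INTER_CUBIC)
b=cv2.resize(w["img"],(400,300));b=np.vstack([b,b*0])
cv2.imwrite("pics/st5.png",np.hstack([a,b]))
E
```

```text
8.55 [0.54313266 0.17486311 0.05527626] [-2.91585275  0.12259133  0.25318047] [-0.52158745  0.67524153 -0.53774441] 0.0051987044957436225 58.82021427154541
```

View pics/st5.png

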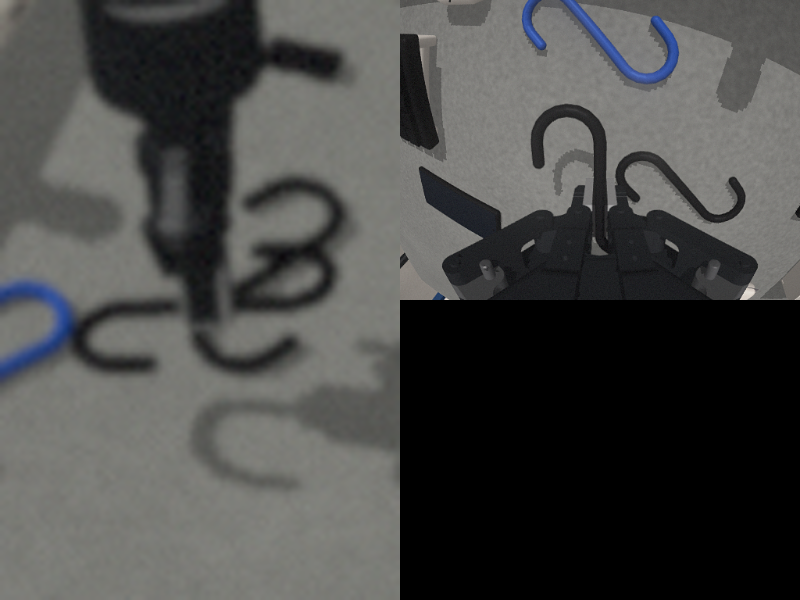

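A is free in the hand, and B lies alone on the desk, freed, at about (620–745,155–220) in the wrist inset. Next I'll measure the organiser from the first top and side pictures and plan the carry.

```bash
python3 - <<'E'
from rig import *
from h import *
o=get_obs()
for n,(x0,x1,y0,y1) in {"top":(285,420,150,265),"side":(235,345,98,192)}.items():
    c=capture(n);im=np.load(f"pics/{n}0.npy")[y0:y1,x0:x1].astype(int)
    for th in (150,165,180):
        m=((im.min(2)>th)*255).astype(np.uint8)
        m=cv2.morphologyEx(m,cv2.MORPH_CLOSE,np.ones((9,9)))
        cs=cv2.convexHull(max(cv2.findContours(m,0,2)[0],key=cv2.contourArea))
        q=cs
        for eps in np.linspace(1,12,45):
            q=cv2.approxPolyDP(cs,eps,True)
            if len(q)<=4:break
        q=q[:,0]+[x0,y0];P=plane(c,q,.045)
        print(n,th,q.tolist(),P[:,:2].round(3).tolist(),P.mean(0)[:2].round(4),np.linalg.norm(np.roll(P,-1,0)-P,axis=1).round(3))
E
```

```text
top 150 [[419, 159], [419, 264], [285, 264], [296, 161]] [[0.66, -0.41], [0.402, -0.401], [0.397, -0.08], [0.651, -0.106]] [ 0.5274 -0.2491] [0.258 0.321 0.255 0.305]
top 165 [[403, 160], [408, 249], [298, 249], [297, 161]] [[0.657, -0.371], [0.438, -0.376], [0.433, -0.111], [0.651, -0.108]] [ 0.5446 -0.2413] [0.219 0.265 0.217 0.263]
top 180 [[296, 162], [403, 172], [408, 248], [299, 250]] [[0.648, -0.106], [0.627, -0.37], [0.44, -0.376], [0.431, -0.113]] [ 0.5364 -0.2411] [0.265 0.187 0.263 0.217]
side 150 [[284, 148], [327, 154], [322, 172], [279, 165]] [[0.552, -0.186], [0.433, -0.199], [0.43, -0.122], [0.545, -0.112]] [ 0.4899 -0.1548] [0.12  0.077 0.115 0.074]
side 165 [[279, 163], [285, 148], [326, 156], [321, 172]] [[0.547, -0.12], [0.549, -0.187], [0.434, -0.19], [0.433, -0.121]] [ 0.4907 -0.1544] [0.067 0.115 0.069 0.115]
side 180 [[280, 163], [286, 149], [325, 156], [321, 171]] [[0.545, -0.121], [0.545, -0.183], [0.436, -0.189], [0.433, -0.125]] [ 0.4899 -0.1546] [0.062 0.109 0.064 0.111]
```

Request:
play_rows(
  moves=[
    [0,0,0,-0.0012,-0.0022,-0.01,0],
    [0,0,0,-0.0012,-0.0022,-0.01,0],
    [0,0,0,-0.0012,-0.0022,-0.01,0],
    [0,0,0,-0.0012,-0.0022,-0.01,0],
    [0,0,0,-0.0012,-0.0022,-0.01,0],
    [0,0,0,-0.0012,-0.0022,-0.01,0],
    [0,0,0,-0.0012,-0.0022,-0.01,0],
    [0,0,0,-0.0012,-0.0022,-0.01,0],
  ],
)

```text
t: 9.42
tcp_pos: [0.5438, 0.1742, 0.1383]
eef_rot: [-2.916, 0.122, 0.253]
contact_force: [-0.2, 0.3, -1.5]
gripper_width: 0.0052
grasp_force: 58.8
```

```bash
python3 - <<'E'
from rig import *
from h import *
o=get_obs();print(o["tcp_pos"])
show(rows(o["tcp_pos"],o["eef_rot"],[.5234,-.3073,.11],[np.pi,0,.02],16),0)
E
```

```text
[0.54380959 0.17422493 0.138301  ]
[-0.8, 0.5, 0.8, -0.0085, 0.0287, -0.0037, 0], [-0.8, 0.5, 0.8, -0.0081, 0.0289, -0.0034, 0], [-0.8, 0.5, 0.8, -0.0076, 0.029, -0.0031, 0], [-0.8, 0.5, 0.8, -0.0072, 0.0292, -0.0028, 0], [-0.8, 0.5, 0.8, -0.0068, 0.0293, -0.0025, 0], [-0.8, 0.5, 0.8, -0.0064, 0.0294, -0.0021, 0], [-0.8, 0.5, 0.8, -0.0059, 0.0295, -0.0018, 0], [-0.8, 0.5, 0.8, -0.0055, 0.0296, -0.0015, 0], [-0.8, 0.5, 0.8, -0.0051, 0.0297, -0.0011, 0], [-0.8, 0.5, 0.8, -0.0047, 0.0298, -0.0008, 0], [-0.8, 0.5, 0.8, -0.0043, 0.0299, -0.0004, 0], [-0.8, 0.5, 0.8, -0.0039, 0.0299, -0.0001, 0], [-0.8, 0.5, 0.8, -0.0035, 0.03, 0.0003, 0], [-0.8, 0.5, 0.8, -0.0031, 0.03, 0.0007, 0], [-0.8, 0.5, 0.8, -0.0027, 0.0301, 0.001, 0], [-0.8, 0.5, 0.8, -0.0022, 0.03, 0.0014, 0],
```

Request:
play_rows(
  moves=[
    [-0.8,0.5,0.8,-0.0085,0.029,-0.004,0],
    [-0.8,0.5,0.8,-0.008,0.029,-0.0035,0],
    [-0.8,0.5,0.8,-0.0075,0.029,-0.003,0],
    [-0.8,0.5,0.8,-0.007,0.029,-0.003,0],
    [-0.8,0.5,0.8,-0.007,0.0295,-0.0025,0],
    [-0.8,0.5,0.8,-0.0065,0.0295,-0.002,0],
    [-0.8,0.5,0.8,-0.006,0.0295,-0.002,0],
    [-0.8,0.5,0.8,-0.0055,0.0295,-0.0015,0],
  ],
)

```text
t: 10.08
tcp_pos: [0.5335, -0.0684, 0.125]
eef_rot: [-3.04, 0.072, 0.13]
contact_force: [0.6, 1.2, -0.1]
gripper_width: 0.0049
grasp_force: 58.8
```

Request:
play_rows(
  moves=[
    [-0.8,0.5,0.8,-0.005,0.03,-0.001,0],
    [-0.8,0.5,0.8,-0.0045,0.03,-0.001,0],
    [-0.8,0.5,0.8,-0.0045,0.03,-0.0005,0],
    [-0.8,0.5,0.8,-0.004,0.03,0,0],
    [-0.8,0.5,0.8,-0.0035,0.03,0,0],
    [-0.8,0.5,0.8,-0.003,0.03,0.0005,0],
    [-0.8,0.5,0.8,-0.0025,0.03,0.001,0],
    [-0.8,0.5,0.8,-0.002,0.03,0.0015,0],
  ],
)

```text
t: 10.75
tcp_pos: [0.5232, -0.3099, 0.1138]
eef_rot: [3.127, 0.007, 0.016]
contact_force: [0.3, 0.4, -1.1]
gripper_width: 0.0051
grasp_force: 58.8
```

```bash
python3 - <<'E'
from rig import *
from h import *
import pickle
o=get_obs();print(o["t"],o["tcp_pos"],o["eef_rot"],o["joint_pos"].round(2),o["contact_force"],o["gripper_width"])
c=capture("top");w=capture("wrist");pickle.dump(c,open("t2.pkl","wb"))
print("wrist cam",w["xyz"],"bin corner px", proj(w,[[.5234-.085,-.3073+.064,.003],[.5234+.085,-.3073+.064,.003],[.5234+.085,-.3073-.064,.003]],True).round(0).tolist())
# B on the desk in the wrist/top view (dark pixels near its place), long axis by PCA
im=c["img"];m=((im.max(2)<80)*255).astype(np.uint8);n,l,st,ce=cv2.connectedComponentsWithStats(m)
for i in range(1,n):
    x,y,ww,h,a=st[i]
    if 150<x+ww/2<260 and 180<y+h/2<250 and a>15: print(st[i],plane(c,[[x,y],[x+ww-1,y+h-1],ce[i]],.004)[:,:2].round(4).tolist())
# held hook in wrist view
wm=((w["img"].max(2)<75)*255).astype(np.uint8)
for r in range(100,240,10):
    s=np.flatnonzero(wm[r]);print(r,[(int(q[0]),int(q[-1])) for q in np.split(s,np.flatnonzero(np.diff(s)>1)+1) if len(q)>3])
E
```

```text
10.75 [ 0.52324655 -0.30992052  0.11383005] [3.12652706 0.00658753 0.01554788] [-0.06  0.81  0.77  1.78 -0.7   0.86 -0.51] [ 0.30230194  0.35707841 -1.07107213] 0.005130481957652601
wrist cam [ 0.59889483 -0.31263953  0.24817087] bin corner px [[179.0, 266.0], [166.0, 86.0], [321.0, 86.0]]
100 [(0, 9), (467, 477), (500, 511)]
110 [(468, 477), (489, 493), (501, 511)]
120 [(469, 477), (489, 493), (501, 511)]
130 [(469, 476), (488, 492), (501, 511)]
140 [(0, 5), (189, 238), (468, 476), (488, 494), (496, 499), (501, 510)]
150 [(0, 7), (178, 208), (221, 250), (468, 475), (487, 492), (501, 510)]
160 [(0, 9), (172, 189), (238, 257), (466, 474), (486, 492), (500, 507)]
170 [(2, 10), (168, 183), (245, 261), (466, 473), (485, 491), (499, 506)]
180 [(167, 182), (247, 263), (466, 473), (488, 491), (497, 511)]
190 [(168, 182), (248, 263), (487, 490), (498, 502)]
200 [(169, 183), (248, 263), (466, 470), (484, 489), (497, 500)]
210 [(170, 183), (248, 263), (464, 468), (482, 488)]
220 [(248, 263), (463, 466), (480, 487)]
230 [(248, 263), (475, 481), (490, 497)]
```

```bash
python3 - <<'E'
from rig import *
from h import *
o=get_obs();w=capture("wrist");T=R.from_euler("xyz",o["eef_rot"]);p=o["tcp_pos"]
wm=(w["img"].max(2)<75);sub=wm[110:240,150:275];ys,xs=np.nonzero(sub)
print("top row",ys.min()+110,"end bottom row",np.flatnonzero(wm[200:240,172:182].any(1)).max()+200, "leftmost col",xs.min()+150)
for roll in (-10,0,10):
  for pitch in (-8,0,8):
    H=R.from_euler("xy",[roll,pitch],degrees=True)
    q=[proj(w,p+T.apply(H.apply(np.array(v)/1000)+[0,0,.0045]),True)[0].round(1).tolist() for v in [(59,-20,0),(21,-40,0),(35,-44,0)]]
    print(roll,pitch,"top",q[0][1],"end",q[1][1],"left",q[2][0])
E
```

```text
top row 133 end bottom row 215 leftmost col 167
-10 -8 top 133.7 end 204.8 left 175.0
-10 0 top 133.6 end 204.6 left 172.4
-10 8 top 136.0 end 205.3 left 169.8
0 -8 top 133.6 end 207.7 left 169.9
0 0 top 134.5 end 209.4 left 167.2
0 8 top 138.1 end 211.9 left 164.5
10 -8 top 133.5 end 210.9 left 166.9
10 0 top 135.5 end 214.6 left 164.2
10 8 top 140.3 end 219.0 left 161.5
```

Request:
play_rows(
  moves=[
    [0,0,0,0,0,0.014,0],
    [0,0,0,0,0,0.014,0],
    [0,0,0,0,0,0.014,0],
    [0,0,0,0,0,0.014,0],
    [0,0,0,0,0,0.014,0],
    [0,0,0,0,0,0.012,0],
    [0,0,0,0,0,0.004,0],
    [0,0,0,0,0,0,0],
  ],
)

```text
t: 11.57
tcp_pos: [0.5222, -0.3096, 0.026]
eef_rot: [3.128, 0.009, 0.016]
contact_force: [-1.5, 0.1, -0.8]
gripper_width: 0.005
grasp_force: 58.9
```

```bash
python3 - <<'E'
from rig import *
from h import *
o=get_obs();print(o["t"],o["tcp_pos"],o["eef_rot"],o["contact_force"],o["gripper_width"])
show(rows(o["tcp_pos"],o["eef_rot"],[.5234,-.3073,.0155],[np.pi,0,.02],8),0)
E
```

```text
11.5667 [ 0.52220217 -0.30959978  0.02602113] [3.12771157 0.00875936 0.01604259] [-1.47158376  0.07966276 -0.83630038] 0.005044994006436715
[0.1, 0.1, -0.0, 0.0002, -0.0003, 0.0013, 0], [0.1, 0.1, -0.0, 0.0002, -0.0003, 0.0013, 0], [0.1, 0.1, -0.0, 0.0002, -0.0003, 0.0013, 0], [0.1, 0.1, -0.0, 0.0001, -0.0003, 0.0013, 0], [0.1, 0.1, -0.0, 0.0001, -0.0003, 0.0013, 0], [0.1, 0.1, -0.0, 0.0002, -0.0003, 0.0013, 0], [0.1, 0.1, -0.0, 0.0001, -0.0003, 0.0013, 0], [0.1, 0.1, -0.0, 0.0002, -0.0003, 0.0014, 0],
```

Request:
play_rows(
  moves=[
    [0.1,0.1,0,0,-0.0003,0.0013,0],
    [0.1,0.1,0,0,-0.0003,0.0013,0],
    [0.1,0.1,0,0,-0.0003,0.0013,0],
    [0.1,0.1,0,0,-0.0003,0.0013,0],
    [0.1,0.1,0,0,-0.0003,0.0013,0],
    [0.1,0.1,0,0,-0.0003,0.0013,0],
    [0.1,0.1,0,0,-0.0003,0.0013,0],
    [0,0,0,0,0,0,0],
  ],
  newtons=20,
)

```text
t: 12.23
tcp_pos: [0.5226, -0.3077, 0.018]
eef_rot: [3.14, -0.005, 0.016]
contact_force: [0.1, -0.5, -1.5]
gripper_width: 0.005
grasp_force: 58.8
```

Request:
play_rows(
  moves=[
    [0,0,0,0,0,0.0007,0],
    [0,0,0,0,0,0.0007,0],
    [0,0,0,0,0,0.0006,0],
    [0,0,0,0,0,0,0],
    [0,0,0,0,0,0,0],
    [0,0,0,0,0,0,0],
    [0,0,0,0,0,0,0],
    [0,0,0,0,0,0,0],
  ],
  newtons=20,
)

```text
t: 12.9
tcp_pos: [0.5228, -0.3078, 0.0162]
eef_rot: [3.139, -0.005, 0.016]
contact_force: [-0.3, -0.7, -0.9]
gripper_width: 0.0049
grasp_force: 58.8
```

Request:
play_rows(
  moves=[
    [0,0,0,0,0,0.0007,0],
    [0,0,0,0,0,0.0007,0],
    [0,0,0,0,0,0.0006,0],
    [0,0,0,0,0,0,0],
    [0,0,0,0,0,0,0],
    [0,0,0,0,0,0,0],
    [0,0,0,0,0,0,0],
    [0,0,0,0,0,0,0],
  ],
)

```text
t: 13.57
tcp_pos: [0.5228, -0.3078, 0.0142]
eef_rot: [3.139, -0.005, 0.016]
contact_force: [-0.2, -0.5, -1.1]
gripper_width: 0.005
grasp_force: 58.8
```

Request:
play_rows(
  moves=[
    [0,0,0,0,0,0.0005,0],
    [0,0,0,0,0,0.0005,0],
    [0,0,0,0,0,0,0],
    [0,0,0,0,0,0,0],
    [0,0,0,0,0,0,0],
    [0,0,0,0,0,0,0],
    [0,0,0,0,0,0,0],
    [0,0,0,0,0,0,0],
  ],
)

```text
t: 14.23
tcp_pos: [0.5227, -0.3078, 0.0132]
eef_rot: [3.139, -0.005, 0.016]
contact_force: [0.2, 0.4, 0.3]
gripper_width: 0.0053
grasp_force: 58.8
```

Request:
play_rows(
  moves=[
    [0,0,0,0,0,0.0005,0],
    [0,0,0,0,0,0.0005,0],
    [0,0,0,0,0,0,0],
    [0,0,0,0,0,0,0],
    [0,0,0,0,0,0,0],
    [0,0,0,0,0,0,0],
    [0,0,0,0,0,0,0],
    [0,0,0,0,0,0,0],
  ],
)

```text
t: 14.9
tcp_pos: [0.5228, -0.3078, 0.0122]
eef_rot: [3.139, -0.005, 0.016]
contact_force: [0.2, -0.4, -0.9]
gripper_width: 0.0055
grasp_force: 58.8
```

Request:
play_rows(
  moves=[
    [0,0,0,0,0,0.0004,0],
    [0,0,0,0,0,0.0004,0],
    [0,0,0,0,0,0,0],
    [0,0,0,0,0,0,0],
    [0,0,0,0,0,0,0],
    [0,0,0,0,0,0,0],
    [0,0,0,0,0,0,0],
    [0,0,0,0,0,0,0],
  ],
)

```text
t: 15.57
tcp_pos: [0.5228, -0.3078, 0.0115]
eef_rot: [3.139, -0.005, 0.016]
contact_force: [-1.5, 0.8, 4.8]
gripper_width: 0.0051
grasp_force: 62.3
```

```bash
python3 - <<'E'
from rig import *
o=get_obs();print(o["tcp_pos"],o["contact_force"],o["ft_torque"],o["gripper_width"])
E
```

```text
[ 0.52277901 -0.30780322  0.01152647] [-1.53747591  0.84733861  4.83756471] [ 0.23289009  0.31820887 -0.01598346] 0.005124899845618573
```

Contact at 4.8 N, so the hook is on the floor. I'll open gently and rise.

Request:
play_rows(
  moves=[
    [0,0,0,0,0,0,8],
    [0,0,0,0,0,0,12],
    [0,0,0,0,0,0,16],
    [0,0,0,0,0,0,22],
    [0,0,0,0,0,0,26],
    [0,0,0,0,0,0,30],
    [0,0,0,0,0,0,30],
    [0,0,0,0,0,0,30],
  ],
)

```text
t: 16.23
tcp_pos: [0.5227, -0.3076, 0.0113]
eef_rot: [3.14, -0.005, 0.016]
contact_force: [-0.5, -0.3, 0.1]
gripper_width: 0.0254
grasp_force: 0.0
```

Request:
play_rows(
  moves=[
    [0,0,0,0,0,-0.004,30],
    [0,0,0,0,0,-0.01,30],
    [0,0,0,0,0,-0.025,30],
    [0,0,0,0,0,-0.03,30],
    [0,0,0,0,0,-0.03,30],
    [0,0,0,0,0,-0.025,30],
    [0,0,0,0,0,-0.02,30],
    [0,0,0,0,0,0,30],
  ],
)

```text
t: 16.9
tcp_pos: [0.5231, -0.3085, 0.16]
eef_rot: [3.137, -0.01, 0.016]
contact_force: [0.9, -0.6, 0.1]
gripper_width: 0.0251
grasp_force: 0.0
```

```bash
python3 - <<'E'
from rig import *
from h import *
o=get_obs();print(o["t"],o["tcp_pos"],o["eef_rot"],o["joint_pos"].round(2),o["contact_force"],o["gripper_width"])
w=capture("wrist");t=capture("top");s=capture("side")
im=w["img"];hsv=cv2.cvtColor(im,cv2.COLOR_BGR2HSV)
def comps(c,im,z,fish,box):
    m=((im.max(2)<75)*255).astype(np.uint8);n,l,st,ce=cv2.connectedComponentsWithStats(m)
    for i in range(1,n):
        if st[i][4]<25: continue
        ys,xs=np.nonzero(l==i);P=plane(c,np.c_[xs,ys],z,fish)[:,:2];k=P.mean(0)
        if box[0]<k[0]<box[1] and box[2]<k[1]<box[3]:
            r=cv2.minAreaRect((P*1000).astype(np.float32));print(st[i][4],k.round(4),r)
print("A in bin (wrist)");comps(w,im,.007,True,(.42,.62,-.38,-.24))
print("A in bin (side)");comps(s,s["img"],.007,False,(.42,.62,-.38,-.24))
print("B top");comps(t,t["img"],.004,False,(.44,.62,.02,.2))
print("B side");comps(s,s["img"],.004,False,(.44,.62,.02,.2))
E
```

```text
16.9 [ 0.52308973 -0.30853435  0.15999714] [ 3.13710921 -0.00976532  0.01595262] [-0.08  0.74  0.81  1.76 -0.66  0.93 -0.54] [ 0.85197495 -0.62751337  0.1073244 ] 0.025137333021207495
A in bin (wrist)
76010 [ 0.4345 -0.3667] ((403.31622314453125, -491.875732421875), (1134.8912353515625, 762.9666137695312), 83.840576171875)
A in bin (side)
B top
B side
310 [0.5333 0.1062] ((533.1726684570312, 102.17591857910156), (51.831695556640625, 128.46701049804688), 0.07608004659414291)
```

```bash
python3 - <<'E'
from rig import *
from h import *
o=get_obs()
show(rows(o["tcp_pos"],o["eef_rot"],[.52,.13,.18],[np.pi,0,1.19],16),26)
# A on the bin floor: light background; measure dark comp above the fingers
w=capture("wrist");im=w["img"];m=(im.max(2)<75)
m[int(proj(w,[.5231+.02,-.308,.007],True)[0][1]):]=0
ys,xs=np.nonzero(m[60:,150:330]);P=plane(w,np.c_[xs+150,ys+60],.007,True)[:,:2]
print("A outer half extents x",P[:,0].min().round(4),P[:,0].max().round(4),"y",P[:,1].min().round(4),P[:,1].max().round(4))
E
```

```text
[0.0, -0.0, -4.2, 0.0003, -0.0273, -0.0016, 26], [0.0, -0.0, -4.2, 0.0023, -0.0272, -0.0016, 26], [0.0, -0.0, -4.2, 0.0043, -0.027, -0.0016, 26], [0.0, -0.0, -4.2, 0.0063, -0.0266, -0.0015, 26], [0.0, -0.0, -4.2, 0.0082, -0.0261, -0.0015, 26], [0.0, -0.0, -4.2, 0.0101, -0.0254, -0.0015, 26], [0.0, -0.0, -4.2, 0.0119, -0.0246, -0.0015, 26], [0.0, -0.0, -4.2, 0.0137, -0.0236, -0.0015, 26], [0.0, -0.0, -4.2, 0.0154, -0.0226, -0.0015, 26], [0.0, -0.0, -4.2, 0.017, -0.0214, -0.0015, 26], [0.0, -0.0, -4.2, 0.0185, -0.02, -0.0015, 26], [0.0, -0.0, -4.2, 0.02, -0.0186, -0.0016, 26], [0.0, -0.0, -4.2, 0.0213, -0.0171, -0.0015, 26], [0.0, -0.0, -4.2, 0.0225, -0.0156, -0.0016, 26], [0.0, -0.0, -4.2, 0.0235, -0.0138, -0.0016, 26], [0.0, -0.0, -4.2, 0.0245, -0.0121, -0.0015, 26], 
A outer half extents x 0.5439 0.6382 y -0.3517 -0.2035
```

Request:
play_rows(
  moves=[
    [0,0,-4.2,0.0005,-0.027,-0.0015,26],
    [0,0,-4.2,0.0025,-0.027,-0.0015,26],
    [0,0,-4.2,0.0045,-0.027,-0.0015,26],
    [0,0,-4.2,0.0065,-0.0265,-0.0015,26],
    [0,0,-4.2,0.008,-0.026,-0.0015,26],
    [0,0,-4.2,0.01,-0.0255,-0.0015,26],
    [0,0,-4.2,0.012,-0.0245,-0.0015,26],
    [0,0,-4.2,0.0135,-0.0235,-0.0015,26],
  ],
)

```text
t: 17.77
tcp_pos: [0.5209, -0.0883, 0.1663]
eef_rot: [3.138, -0.002, 0.606]
contact_force: [1.3, -0.5, 0.2]
gripper_width: 0.0226
grasp_force: 0.0
```

Request:
play_rows(
  moves=[
    [0,0,-4.2,0.0155,-0.0225,-0.0015,26],
    [0,0,-4.2,0.017,-0.0215,-0.0015,26],
    [0,0,-4.2,0.0185,-0.02,-0.0015,26],
    [0,0,-4.2,0.02,-0.0185,-0.0015,26],
    [0,0,-4.2,0.0215,-0.017,-0.0015,26],
    [0,0,-4.2,0.0225,-0.0155,-0.0015,26],
    [0,0,-4.2,0.0235,-0.014,-0.0015,26],
    [0,0,-4.2,0.0245,-0.012,-0.0015,26],
  ],
)

```text
t: 18.43
tcp_pos: [0.5204, 0.1302, 0.1778]
eef_rot: [3.137, 0.001, 1.193]
contact_force: [-0.0, -0.7, 0.2]
gripper_width: 0.0222
grasp_force: 0.0
```

```bash
python3 - <<'E'
from rig import *
from h import *
import pickle
o=get_obs();print(o["t"],o["tcp_pos"],o["eef_rot"],o["joint_pos"].round(2))
w=capture("wrist");s=capture("side");pickle.dump((w,s),open("cap2.pkl","wb"))
for n,c,f in (("w",w,True),("s",s,False)):
  for th in (75,90):
    im=c["img"];m=((im.max(2)<th)*255).astype(np.uint8)
    if f: m[250:]=0
    k,l,st,ce=cv2.connectedComponentsWithStats(m)
    for i in range(1,k):
        if st[i][4]<30: continue
        ys,xs=np.nonzero(l==i);P=plane(c,np.c_[xs,ys],.004,f)[:,:2];q=P.mean(0)
        if .44<q[0]<.64 and .0<q[1]<.25:
            print(n,th,st[i],q.round(4),cv2.minAreaRect((P*1000).astype(np.float32)))
E
```

```text
18.4333 [0.52042682 0.13017673 0.17780643] [3.13703273e+00 1.18916985e-03 1.19274317e+00] [-0.78  0.53  0.59  1.92 -0.4   0.81 -0.36]
w 75 [ 239  127   47  123 1299] [0.5326 0.1178] ((518.6361083984375, 101.96383666992188), (142.6041717529297, 48.78480529785156), 69.03589630126953)
w 75 [290 204  20  30 228] [0.5482 0.0548] ((548.1229858398438, 54.725799560546875), (38.96145248413086, 12.685489654541016), 40.88724899291992)
w 75 [228 228   8  22 126] [0.4643 0.0608] ((464.2861633300781, 62.35700607299805), (27.688140869140625, 8.320314407348633), 68.85948944091797)
w 75 [204 237  15  13 145] [0.4402 0.0647] ((439.90667724609375, 65.35212707519531), (20.280359268188477, 14.24491024017334), 54.306785583496094)
w 75 [293 237  15  13 146] [0.5363 0.0262] ((536.7860107421875, 26.367630004882812), (20.75309181213379, 13.956499099731445), 83.65789794921875)
w 90 [ 239  127   47  123 1412] [0.5326 0.1175] ((518.966064453125, 101.71377563476562), (142.96359252929688, 48.89387512207031), 69.63190460205078)
w 90 [290 204  20  31 260] [0.5478 0.0549] ((547.0414428710938, 55.201602935791016), (40.21904754638672, 14.388517379760742), 43.94908142089844)
w 90 [227 228   9  22 134] [0.4641 0.0605] ((464.21307373046875, 62.35163116455078), (28.014820098876953, 9.505085945129395), 66.66559600830078)
w 90 [204 237  16  13 150] [0.4404 0.0647] ((440.31256103515625, 65.23900604248047), (21.290607452392578, 14.100592613220215), 51.36530685424805)
w 90 [292 237  16  13 153] [0.5361 0.0264] ((536.6378173828125, 26.547176361083984), (21.4687557220459, 14.30268383026123), 85.26087188720703)
s 75 [243 215  31  40 277] [0.5334 0.1059] ((532.653076171875, 101.88139343261719), (50.83961868286133, 127.87136840820312), 0.04241916909813881)
s 90 [243 215  32  40 384] [0.5328 0.105 ] ((532.1708374023438, 102.08894348144531), (55.19301223754883, 130.04037475585938), 1.0127849578857422)
```

```bash
python3 - <<'E'
from h import *
import pickle
w,s=pickle.load(open("cap2.pkl","rb"))
m=w["img"].max(2)<85
for r in range(124,256,6):
    x=np.flatnonzero(m[r,200:330])+200
    if len(x)==0: continue
    for q in np.split(x,np.flatnonzero(np.diff(x)>1)+1):
        if len(q)>2: print(r,(int(q[0]),int(q[-1])),plane(w,[[q.mean(),r]],.004,True)[0][:2].round(4),end=" | ")
    print()
E
```

```text
130 (251, 275) [0.5442 0.1651] | 
136 (245, 255) [0.5293 0.1642] | 136 (270, 281) [0.554  0.1545] | 
142 (242, 249) [0.5226 0.1601] | 142 (276, 284) [0.5562 0.1468] | 
148 (240, 247) [0.5182 0.155 ] | 148 (278, 285) [0.5554 0.1402] | 
154 (239, 246) [0.5148 0.1494] | 154 (277, 285) [0.5526 0.1344] | 
160 (239, 245) [0.5119 0.1436] | 160 (277, 284) [0.5498 0.1285] | 
166 (275, 282) [0.5456 0.1231] | 
172 (274, 281) [0.5422 0.1173] | 
178 (273, 280) [0.5389 0.1115] | 
184 (272, 279) [0.5355 0.1055] | 
190 (270, 277) [0.5311 0.0999] | 
196 (269, 276) [0.5276 0.0938] | 
202 (268, 275) [0.5241 0.0877] | 
208 (267, 274) [0.5205 0.0814] | 208 (302, 309) [0.5572 0.0665] | 
214 (266, 272) [0.5164 0.0752] | 214 (301, 308) [0.5538 0.06  ] | 
220 (266, 273) [0.5143 0.0681] | 220 (299, 306) [0.5493 0.0538] | 
226 (269, 278) [0.5159 0.0594] | 226 (293, 303) [0.5421 0.0486] | 
232 (230, 234) [0.4689 0.0699] | 232 (274, 281) [0.5176 0.0504] | 232 (291, 297) [0.5353 0.0431] | 
238 (210, 218) [0.446  0.0704] | 238 (229, 234) [0.4652 0.063 ] | 238 (277, 282) [0.517  0.0422] | 238 (293, 301) [0.5361 0.0342] | 
244 (206, 217) [0.4398 0.0641] | 244 (228, 234) [0.4615 0.0559] | 244 (277, 283) [0.5149 0.0344] | 244 (294, 305) [0.5363 0.0254] | 
250 (204, 215) [0.4341 0.0576] | 250 (227, 235) [0.4582 0.0484] | 250 (276, 284) [0.5121 0.0267] | 250 (295, 307) [0.5354 0.0169] |
```

```bash
python3 - <<'E'
from rig import *
from h import *
o=get_obs()
show(rows(o["tcp_pos"],o["eef_rot"],[.535,.1052,.05],[np.pi,0,1.014],8),26)
E
```

```text
[0.0, -0.0, 1.3, -0.0026, 0.0029, 0.016, 26], [0.0, -0.0, 1.3, -0.0025, 0.003, 0.016, 26], [0.0, -0.0, 1.3, -0.0025, 0.003, 0.0159, 26], [0.0, -0.0, 1.3, -0.0024, 0.0031, 0.0159, 26], [0.0, -0.0, 1.3, -0.0023, 0.0032, 0.016, 26], [0.0, -0.0, 1.3, -0.0023, 0.0032, 0.0159, 26], [0.0, -0.0, 1.3, -0.0022, 0.0033, 0.016, 26], [0.0, -0.0, 1.3, -0.0021, 0.0034, 0.0159, 26],
```

Request:
play_rows(
  moves=[
    [0,0,1.3,-0.0025,0.003,0.016,26],
    [0,0,1.3,-0.0025,0.003,0.016,26],
    [0,0,1.3,-0.0025,0.003,0.016,26],
    [0,0,1.3,-0.0025,0.003,0.016,26],
    [0,0,1.3,-0.0025,0.003,0.016,26],
    [0,0,1.3,-0.0025,0.003,0.016,26],
    [0,0,1.3,-0.002,0.0035,0.016,26],
    [0,0,1.3,-0.002,0.0035,0.016,26],
  ],
)

```text
t: 19.2
tcp_pos: [0.5352, 0.0995, 0.0491]
eef_rot: [3.137, 0.0, 1.005]
contact_force: [0.5, 0.3, -0.9]
gripper_width: 0.0222
grasp_force: 0.0
```

```bash
python3 - <<'E'
from rig import *
from h import *
o=get_obs();print(o["tcp_pos"],o["eef_rot"],o["joint_pos"].round(2))
w=capture("wrist");m=w["img"].max(2)<85
c=proj(w,[.535,.1052,.004],True)[0];print("mid px",c.round(1))
for r in range(130,int(c[1])+30,12):
    x=np.flatnonzero(m[r,150:370])+150
    print(r,[((int(q[0]),int(q[-1])),plane(w,[[q.mean(),r]],.004,True)[0][:2].round(4).tolist()) for q in np.split(x,np.flatnonzero(np.diff(x)>1)+1) if len(q)>2])
show(rows(o["tcp_pos"],o["eef_rot"],[.535,.1052,.009],[np.pi,0,1.014],6),26)
E
```

```text
[0.53520723 0.09950295 0.04909267] [3.13677739e+00 4.81473540e-04 1.00531223e+00] [-0.62  0.74  0.47  1.96 -0.59  0.57 -0.32]
mid px [249.6 209.4]
130 [((188, 244), [0.5456, 0.1595])]
142 [((181, 194), [0.5266, 0.1632]), ((237, 252), [0.5562, 0.1438])]
154 [((179, 191), [0.5209, 0.1579]), ((242, 254), [0.5539, 0.1364])]
166 [((179, 191), [0.5164, 0.1516]), ((242, 255), [0.5501, 0.1299])]
178 [((180, 192), [0.5123, 0.1449]), ((243, 255), [0.5461, 0.1232])]
190 [((243, 255), [0.5419, 0.1165])]
202 [((243, 255), [0.5375, 0.1097])]
214 [((243, 255), [0.5329, 0.1027])]
226 [((244, 255), [0.5285, 0.0952])]
238 [((209, 218), [0.5029, 0.1007]), ((229, 234), [0.5133, 0.0942]), ((244, 256), [0.5239, 0.0875]), ((277, 282), [0.5407, 0.0767]), ((293, 301), [0.5507, 0.0701]), ((303, 314), [0.5574, 0.0656])]
[0.1, 0.0, -0.1, 0.0008, -0.0006, 0.0067, 26], [0.1, 0.0, -0.1, 0.0008, -0.0006, 0.0067, 26], [0.0, 0.0, -0.1, 0.0008, -0.0005, 0.0067, 26], [0.1, 0.0, -0.1, 0.0008, -0.0005, 0.0067, 26], [0.0, 0.0, -0.1, 0.0008, -0.0006, 0.0066, 26], [0.1, 0.0, -0.1, 0.0007, -0.0005, 0.0067, 26],
```

Request:
play_rows(
  moves=[
    [0.1,0,-0.1,0.0008,-0.0005,0.009,26],
    [0.1,0,-0.1,0.0008,-0.0005,0.009,26],
    [0.1,0,-0.1,0.0008,-0.0005,0.009,26],
    [0,0,-0.1,0.0008,-0.0005,0.007,26],
    [0,0,-0.1,0.0008,-0.0005,0.004,26],
    [0,0,-0.1,0.0005,-0.0003,0.0015,26],
    [0,0,0,0,0,0,26],
    [0,0,0,0,0,0,26],
  ],
  newtons=60,
)

```text
t: 19.92
tcp_pos: [0.5359, 0.1058, 0.0113]
eef_rot: [3.141, -0.001, 1.018]
contact_force: [1.1, 0.6, -0.8]
gripper_width: 0.0223
grasp_force: 0.0
```

Request:
play_rows(
  moves=[
    [0,0,0,0,-0.0007,0.001,26],
    [0,0,0,0,0,0.001,26],
    [0,0,0,0,0,0,15],
    [0,0,0,0,0,0,5],
    [0,0,0,0,0,0,0],
    [0,0,0,0,0,0,0],
    [0,0,0,0,0,0,0],
    [0,0,0,0,0,0,0],
  ],
  newtons=60,
)

```text
t: 20.58
tcp_pos: [0.5352, 0.1061, 0.0093]
eef_rot: [3.141, -0.001, 1.018]
contact_force: [-0.5, -0.1, 5.5]
gripper_width: 0.005
grasp_force: 58.9
```

Request:
play_rows(
  moves=[
    [0,0,0,0,0,-0.001,0],
    [0,0,0,0,0,-0.002,0],
    [0,0,0,0,0,-0.004,0],
    [0,0,0,0,0,-0.006,0],
    [0,0,0,0,0,-0.01,0],
    [0,0,0,0,0,-0.01,0],
    [0,0,0,0,0,-0.01,0],
    [0,0,0,0,0,-0.01,0],
  ],
  newtons=60,
)

```text
t: 21.25
tcp_pos: [0.5353, 0.1061, 0.0634]
eef_rot: [3.141, -0.001, 1.018]
contact_force: [-0.6, 0.5, -0.9]
gripper_width: 0.0051
grasp_force: 58.7
```

```bash
python3 - <<'E'
from rig import *
from h import *
o=get_obs();print(o["tcp_pos"],o["eef_rot"],o["contact_force"],o["gripper_width"],o["grasp_force"])
w=capture("wrist");m=w["img"].max(2)<80
T=R.from_euler("xyz",o["eef_rot"]);p=o["tcp_pos"]
ys,xs=np.nonzero(m[90:235,150:275]);print("top",ys.min()+90,"left",xs.min()+150)
print([ (r,[((int(q[0]),int(q[-1]))) for q in np.split(x,np.flatnonzero(np.diff(x)>1)+1) if len(q)>2]) for r in range(130,230,15) for x in [np.flatnonzero(m[r,150:275])+150]])
print("flat pred",[proj(w,p+T.apply(np.array(v)/1000+[0,0,.005]),True)[0].round(1).tolist() for v in [(59,-20,0),(21,-40,0),(35,-44,0),(25,0,0)]])
show(rows(p+[0,0,.003],o["eef_rot"],[p[0],p[1],.11],o["eef_rot"],2),0)
show(rows([p[0],p[1],.11],o["eef_rot"],[.5208,-.1763,.11],[np.pi,0,.02],14),0)
E
```

```text
[0.53527538 0.10613897 0.06342141] [ 3.14104827e+00 -1.24821528e-03  1.01822461e+00] [-0.58553878  0.46919803 -0.92801589] 0.005080568492128632 58.741058707237244
top 135 left 168
[(130, []), (145, [(185, 244)]), (160, [(173, 192), (237, 257)]), (175, [(169, 184), (246, 262)]), (190, [(169, 184), (248, 263)]), (205, [(171, 185), (248, 263)]), (220, [(248, 263)])]
flat pred [[212.5, 133.7], [177.3, 208.4], [167.5, 182.4], [254.8, 201.4]]
[0.0, 0.0, 0.0, 0.0, 0.0, -0.0218, 0], [0.0, 0.0, 0.0, 0.0001, 0.0, -0.0218, 0], 
[-0.0, -0.0, 4.1, -0.0177, 0.0097, -0.0, 0], [-0.0, -0.0, 4.1, -0.017, 0.0109, -0.0, 0], [-0.0, -0.0, 4.1, -0.0162, 0.0121, -0.0, 0], [-0.0, -0.0, 4.1, -0.0152, 0.0133, -0.0, 0], [-0.0, -0.0, 4.1, -0.0143, 0.0143, -0.0, 0], [-0.0, -0.0, 4.1, -0.0132, 0.0153, -0.0, 0], [-0.0, -0.0, 4.1, -0.0121, 0.0162, -0.0, 0], [-0.0, -0.0, 4.1, -0.0109, 0.017, -0.0, 0], [-0.0, -0.0, 4.1, -0.0097, 0.0177, -0.0, 0], [-0.0, -0.0, 4.1, -0.0084, 0.0184, -0.0, 0], [-0.0, -0.0, 4.1, -0.007, 0.0189, -0.0, 0], [-0.0, -0.0, 4.1, -0.0057, 0.0194, -0.0, 0], [-0.0, -0.0, 4.1, -0.0043, 0.0197, -0.0, 0], [-0.0, -0.0, 4.1, -0.0028, 0.02, -0.0001, 0],
```

B is held flat and lifted. Carrying it to the left compartment.

Request:
play_rows(
  moves=[
    [0,0,0,0,0,-0.022,0],
    [0,0,0,0,0,-0.022,0],
    [0,0,4.1,-0.0175,0.0095,0,0],
    [0,0,4.1,-0.017,0.011,0,0],
    [0,0,4.1,-0.016,0.012,0,0],
    [0,0,4.1,-0.015,0.0135,0,0],
    [0,0,4.1,-0.0145,0.0145,0,0],
    [0,0,4.1,-0.013,0.0155,0,0],
  ],
)

```text
t: 21.97
tcp_pos: [0.5285, -0.0177, 0.1054]
eef_rot: [-3.141, 0.0, 0.581]
contact_force: [0.2, 0.5, -0.3]
gripper_width: 0.0048
grasp_force: 58.8
```

Request:
play_rows(
  moves=[
    [0,0,4.1,-0.012,0.016,0,0],
    [0,0,4.1,-0.011,0.017,0,0],
    [0,0,4.1,-0.0095,0.0175,0,0],
    [0,0,4.1,-0.0085,0.0185,0,0],
    [0,0,4.1,-0.007,0.019,0,0],
    [0,0,4.1,-0.0055,0.0195,0,0],
    [0,0,4.1,-0.0045,0.0195,0,0],
    [0,0,4.1,-0.003,0.02,0,0],
  ],
)

```text
t: 22.63
tcp_pos: [0.5191, -0.1785, 0.1052]
eef_rot: [-3.141, 0.001, 0.008]
contact_force: [0.7, -0.1, -1.0]
gripper_width: 0.0049
grasp_force: 58.7
```

```bash
python3 - <<'E'
from rig import *
from h import *
o=get_obs();print(o["t"],o["tcp_pos"],o["eef_rot"],o["joint_pos"].round(2),o["contact_force"],o["gripper_width"])
show(rows(o["tcp_pos"],o["eef_rot"],[.5208,-.1763,.02],[np.pi,0,.02],8),0)
E
```

```text
22.6333 [ 0.51911915 -0.1784685   0.10521204] [-3.14131974e+00  6.06381925e-04  8.05088036e-03] [-0.29  0.75  0.77  1.94 -0.74  0.77 -0.65] [ 0.72485431 -0.06369928 -1.04594844] 0.004914404650620062
[-0.0, 0.0, -0.1, 0.0002, -0.0003, 0.0107, 0], [-0.0, 0.0, -0.1, 0.0002, -0.0003, 0.0106, 0], [-0.0, 0.0, -0.1, 0.0002, -0.0003, 0.0107, 0], [-0.0, 0.0, -0.1, 0.0002, -0.0002, 0.0106, 0], [-0.0, 0.0, -0.1, 0.0002, -0.0003, 0.0107, 0], [-0.0, 0.0, -0.1, 0.0002, -0.0002, 0.0106, 0], [-0.0, 0.0, -0.1, 0.0003, -0.0003, 0.0107, 0], [-0.0, 0.0, -0.1, 0.0002, -0.0002, 0.0106, 0],
```

Request:
play_rows(
  moves=[
    [0,0,-0.1,0.0002,-0.0003,0.014,0],
    [0,0,-0.1,0.0002,-0.0003,0.014,0],
    [0,0,-0.1,0.0002,-0.0003,0.014,0],
    [0,0,-0.1,0.0002,-0.0003,0.014,0],
    [0,0,-0.1,0.0002,-0.0003,0.014,0],
    [0,0,-0.1,0.0002,-0.0003,0.01,0],
    [0,0,0,0.0002,-0.0003,0.005,0],
    [0,0,0,0,0,0,0],
  ],
)

```text
t: 23.3
tcp_pos: [0.5214, -0.1738, 0.0198]
eef_rot: [-3.141, 0.001, 0.026]
contact_force: [-1.3, 0.0, -1.8]
gripper_width: 0.0048
grasp_force: 58.8
```

Request:
play_rows(
  moves=[
    [0,0,0,0,0,0.0015,0],
    [0,0,0,0,0,0.001,0],
    [0,0,0,0,0,0.001,0],
    [0,0,0,0,0,0.001,0],
    [0,0,0,0,0,0,0],
    [0,0,0,0,0,0,0],
    [0,0,0,0,0,0,0],
    [0,0,0,0,0,0,0],
  ],
)

```text
t: 23.97
tcp_pos: [0.522, -0.1737, 0.0165]
eef_rot: [-3.141, -0.001, 0.027]
contact_force: [-0.4, 0.5, -0.8]
gripper_width: 0.0051
grasp_force: 58.8
```

Request:
play_rows(
  moves=[
    [0,0,0,0,0,0.001,0],
    [0,0,0,0,0,0.001,0],
    [0,0,0,0,0,0.001,0],
    [0,0,0,0,0,0.0005,0],
    [0,0,0,0,0,0,0],
    [0,0,0,0,0,0,0],
    [0,0,0,0,0,0,0],
    [0,0,0,0,0,0,0],
  ],
)

```text
t: 24.63
tcp_pos: [0.5219, -0.1737, 0.0129]
eef_rot: [-3.141, -0.001, 0.027]
contact_force: [0.1, 0.2, -0.3]
gripper_width: 0.0048
grasp_force: 58.8
```

Request:
play_rows(
  moves=[
    [0,0,0,0,0,0.0005,0],
    [0,0,0,0,0,0.0005,0],
    [0,0,0,0,0,0,0],
    [0,0,0,0,0,0,0],
    [0,0,0,0,0,0,0],
    [0,0,0,0,0,0,0],
    [0,0,0,0,0,0,0],
    [0,0,0,0,0,0,0],
  ],
)

```text
t: 25.3
tcp_pos: [0.522, -0.1738, 0.0122]
eef_rot: [-3.141, -0.001, 0.027]
contact_force: [-1.4, 1.7, 9.2]
gripper_width: 0.0045
grasp_force: 59.9
```

On the floor (9 N). Release and rise, then back off and look.

Request:
play_rows(
  moves=[
    [0,0,0,0,0,0,8],
    [0,0,0,0,0,0,12],
    [0,0,0,0,0,0,16],
    [0,0,0,0,0,0,22],
    [0,0,0,0,0,0,26],
    [0,0,0,0,0,0,30],
    [0,0,0,0,0,0,30],
    [0,0,0,0,0,0,30],
  ],
)

```text
t: 25.97
tcp_pos: [0.5219, -0.1737, 0.0119]
eef_rot: [-3.141, -0.001, 0.027]
contact_force: [-0.0, 1.0, -0.6]
gripper_width: 0.0255
grasp_force: 0.0
```

Request:
play_rows(
  moves=[
    [0,0,0,0,0,-0.004,30],
    [0,0,0,0,0,-0.01,30],
    [0,0,0,0,0,-0.025,30],
    [0,0,0,0,0,-0.035,30],
    [0,0,0,0,0,-0.035,30],
    [0,0,0,0,0,-0.035,30],
    [0,0,0,0,-0.03,-0.02,30],
    [0,0,0,0,-0.03,0,30],
  ],
)

```text
t: 26.63
tcp_pos: [0.5212, -0.1151, 0.1805]
eef_rot: [3.142, -0.006, 0.023]
contact_force: [2.1, 1.1, -0.7]
gripper_width: 0.0253
grasp_force: 0.0
```

Request:
play_rows(
  moves=[
    [0,0,0,0,-0.04,0,30],
    [0,0,0,0,-0.04,0,30],
    [0,0,0,0,-0.04,0,30],
    [0,0,0,0,-0.04,0,30],
    [0,0,0,0,-0.04,0,30],
    [0,0,0,0,-0.03,0,30],
    [0,0,0,0,0,0,30],
    [0,0,0,0,0,0,30],
  ],
)

```text
t: 27.3
tcp_pos: [0.5137, 0.1177, 0.1765]
eef_rot: [-3.141, -0.001, 0.03]
contact_force: [-0.0, -0.6, -0.3]
gripper_width: 0.0258
grasp_force: 0.0
```

```bash
python3 - <<'E'
from rig import *
from h import *
o=get_obs();print(o["t"],o["tcp_pos"])
t=capture("top")["img"];s=capture("side")["img"]
a=cv2.resize(t[150:260,60:420],(800,244),interpolation=cv2.INTER_CUBIC)
b=cv2.resize(s[90:200,180:400],(700,350),interpolation=cv2.INTER_CUBIC);b=cv2.copyMakeBorder(b,0,0,0,100,0)
cv2.imwrite("pics/end.png",np.vstack([a,b]))
E
```

```text
27.3 [0.51370082 0.11769515 0.17654137]
```

View pics/end.png

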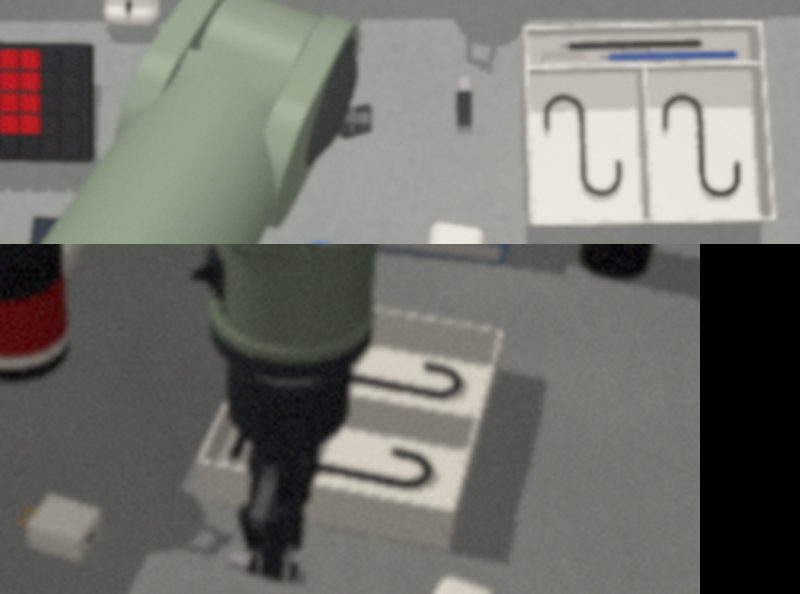

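The end picture shows one hook lying flat in each large compartment, at (583,145) and (700,145). The USB stick and the earbuds are where they were, and the arm is clear.

```bash
python3 -c "
from rig import *
print(close_job())"
```

```text
the job is handed in; nothing more can be done
None
```

The job is handed in after about 27 s: the hooks were parted on the desk, and each was set down flat in its own large compartment of the organiser.

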